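# Put the washed straw beakers back together on the tray

## Task

The washed beakers, lids and straws are dry: set out on the serving tray every beaker that is there, standing upright on the tray's floor, set a lid fully down on each, and drop a straw from the straw stand through the hole of each lid until it stands on the bottom of the beaker. Lids and straws that are left over may stay where they are; leave the cup, the lemon and the teaspoon alone.

Things in the scene. Friction and masses are not known exactly. Their poses are not given: they have to be found in the camera images.
- tray: beech serving tray, 160 (its x) by 340 (its y) by 20 mm, fixed to the worktop; origin at the centre of its underside. Its floor is flat, 6 mm above the origin, 142 by 322 mm inside a 9 mm thick rim that is 20 mm high; at the middle of each short end (its y = +-166 mm) a 70 mm long, 6 mm thick dark steel bar handle stands up to 35 mm
- straw_stand: wooden straw stand, block 150 (its x) by 46 (its y) by 80 mm, fixed; origin at the centre of its underside. In its top are four round wells, 15 mm wide and 70 mm deep (floors 10 mm above the origin), at its x = -54, -18, +18, +54 mm and y = 0; one straw stands upright in each
- beaker_1: teal plastic drinking beaker, loose, 100 to 170 g, 100 mm tall, tapered from 66 mm across the rim to 56 mm at the foot, wall 3 mm, floor inside 5 mm above the origin; origin at the centre of its underside, z up. Not every beaker is out in every run
- beaker_2: coral plastic drinking beaker, loose, 100 to 170 g, 100 mm tall, tapered from 66 mm across the rim to 56 mm at the foot, wall 3 mm, floor inside 5 mm above the origin; origin at the centre of its underside, z up. Not every beaker is out in every run
- beaker_3: mustard yellow plastic drinking beaker, loose, 100 to 170 g, 100 mm tall, tapered from 66 mm across the rim to 56 mm at the foot, wall 3 mm, floor inside 5 mm above the origin; origin at the centre of its underside, z up. Not every beaker is out in every run
- lid_1: white beaker lid, loose, 40 g, fits every beaker, lies right way up; origin: centre of its underside, z up. Skirt 75 mm wide, 70 inside, 10 deep, goes over the rim with 2 mm to spare all round; flat top 14 mm above the origin; in its middle a round collar 31 mm across, up to 36 mm, with the 14 mm straw hole straight down. When home, its origin is 90 mm above the beaker's
- lid_2: white beaker lid, loose, 40 g, fits every beaker, lies right way up; origin: centre of its underside, z up. Skirt 75 mm wide, 70 inside, 10 deep, goes over the rim with 2 mm to spare all round; flat top 14 mm above the origin; in its middle a round collar 31 mm across, up to 36 mm, with the 14 mm straw hole straight down. When home, its origin is 90 mm above the beaker's
- lid_3: white beaker lid, loose, 40 g, fits every beaker, lies right way up; origin: centre of its underside, z up. Skirt 75 mm wide, 70 inside, 10 deep, goes over the rim with 2 mm to spare all round; flat top 14 mm above the origin; in its middle a round collar 31 mm across, up to 36 mm, with the 14 mm straw hole straight down. When home, its origin is 90 mm above the beaker's
- straw_1: steel drinking straw with a teal soft tip, loose, 20 g, 10 mm thick, 180 mm long; origin at the centre of its lower (steel) end, z along it towards the soft tip, which covers the top 40 mm. A dark ring 121 mm from the lower end comes level with the top of the lid's collar when the straw stands on the bottom of a lidded beaker. Any straw suits any beaker
- straw_2: steel drinking straw with a coral soft tip, loose, 20 g, 10 mm thick, 180 mm long; origin at the centre of its lower (steel) end, z along it towards the soft tip, which covers the top 40 mm. A dark ring 121 mm from the lower end comes level with the top of the lid's collar when the straw stands on the bottom of a lidded beaker. Any straw suits any beaker
- straw_3: steel drinking straw with a mustard yellow soft tip, loose, 20 g, 10 mm thick, 180 mm long; origin at the centre of its lower (steel) end, z along it towards the soft tip, which covers the top 40 mm. A dark ring 121 mm from the lower end comes level with the top of the lid's collar when the straw stands on the bottom of a lidded beaker. Any straw suits any beaker
- straw_4: steel drinking straw with a dark grey soft tip, loose, 20 g, 10 mm thick, 180 mm long; origin at the centre of its lower (steel) end, z along it towards the soft tip, which covers the top 40 mm. A dark ring 121 mm from the lower end comes level with the top of the lid's collar when the straw stands on the bottom of a lidded beaker. Any straw suits any beaker
- cup_white: small white coffee cup, a bystander, 60 by 83 by 49 mm, origin at its underside
- lemon: lemon, a bystander, 78 by 55 by 56 mm, origin at its underside
- teaspoon: teaspoon lying on the worktop, a bystander, 130 by 26 by 11 mm, origin at its underside

How it is judged:
At the end, for the whole second after the job is handed in: Every beaker present stands upright (within 3 degrees) on the floor of the tray; a lid sits fully down on it (level, within 6 mm of centre, on the rim to about 4 mm); a straw passes through the lid and its lower end rests on the beaker's floor (within 5 mm); all at rest (x of beaker_1 in the frame of tray between -0.05 and 0.05 m and y of beaker_1 in the frame of tray between -0.14 and 0.14 m and z of beaker_1 in the frame of tray between 0.003 and 0.01 m and angle between each of beaker_1, beaker_2, beaker_3's own z axis and vertical below 0.06 rad and linear speed of each of beaker_1, beaker_2, beaker_3 below 0.02 m/s and ((horizontal distance between lid_1 and beaker_1 below 0.006 m and z of lid_1 in the frame of beaker_1 between 0.086 and 0.0935 m and angle between lid_1's own z axis and vertical below 0.08 rad and linear speed of lid_1 below 0.02 m/s) or (horizontal distance between lid_2 and beaker_1 below 0.006 m and z of lid_2 in the frame of beaker_1 between 0.086 and 0.0935 m and angle between lid_2's own z axis and vertical below 0.08 rad and linear speed of lid_2 below 0.02 m/s) or (horizontal distance between lid_3 and beaker_1 below 0.006 m and z of lid_3 in the frame of beaker_1 between 0.086 and 0.0935 m and angle between lid_3's own z axis and vertical below 0.08 rad and linear speed of lid_3 below 0.02 m/s)) and ((horizontal distance between straw_1 and beaker_1 below 0.03 m and z of straw_1 in the frame of beaker_1 between 0.001 and 0.01 m and angle between straw_1's own z axis and vertical below 0.35 rad and linear speed of straw_1 below 0.03 m/s) or (horizontal distance between straw_2 and beaker_1 below 0.03 m and z of straw_2 in the frame of beaker_1 between 0.001 and 0.01 m and angle between straw_2's own z axis and vertical below 0.35 rad and linear speed of straw_2 below 0.03 m/s) or (horizontal distance between straw_3 and beaker_1 below 0.03 m and z of straw_3 in the frame of beaker_1 between 0.001 and 0.01 m and angle between straw_3's own z axis and vertical below 0.35 rad and linear speed of straw_3 below 0.03 m/s) or (horizontal distance between straw_4 and beaker_1 below 0.03 m and z of straw_4 in the frame of beaker_1 between 0.001 and 0.01 m and angle between straw_4's own z axis and vertical below 0.35 rad and linear speed of straw_4 below 0.03 m/s)) and x of beaker_2 in the frame of tray between -0.05 and 0.05 m and y of beaker_2 in the frame of tray between -0.14 and 0.14 m and z of beaker_2 in the frame of tray between 0.003 and 0.01 m and ((horizontal distance between lid_1 and beaker_2 below 0.006 m and z of lid_1 in the frame of beaker_2 between 0.086 and 0.0935 m and angle between lid_1's own z axis and vertical below 0.08 rad and linear speed of lid_1 below 0.02 m/s) or (horizontal distance between lid_2 and beaker_2 below 0.006 m and z of lid_2 in the frame of beaker_2 between 0.086 and 0.0935 m and angle between lid_2's own z axis and vertical below 0.08 rad and linear speed of lid_2 below 0.02 m/s) or (horizontal distance between lid_3 and beaker_2 below 0.006 m and z of lid_3 in the frame of beaker_2 between 0.086 and 0.0935 m and angle between lid_3's own z axis and vertical below 0.08 rad and linear speed of lid_3 below 0.02 m/s)) and ((horizontal distance between straw_1 and beaker_2 below 0.03 m and z of straw_1 in the frame of beaker_2 between 0.001 and 0.01 m and angle between straw_1's own z axis and vertical below 0.35 rad and linear speed of straw_1 below 0.03 m/s) or (horizontal distance between straw_2 and beaker_2 below 0.03 m and z of straw_2 in the frame of beaker_2 between 0.001 and 0.01 m and angle between straw_2's own z axis and vertical below 0.35 rad and linear speed of straw_2 below 0.03 m/s) or (horizontal distance between straw_3 and beaker_2 below 0.03 m and z of straw_3 in the frame of beaker_2 between 0.001 and 0.01 m and angle between straw_3's own z axis and vertical below 0.35 rad and linear speed of straw_3 below 0.03 m/s) or (horizontal distance between straw_4 and beaker_2 below 0.03 m and z of straw_4 in the frame of beaker_2 between 0.001 and 0.01 m and angle between straw_4's own z axis and vertical below 0.35 rad and linear speed of straw_4 below 0.03 m/s)) and x of beaker_3 in the frame of tray between -0.05 and 0.05 m and y of beaker_3 in the frame of tray between -0.14 and 0.14 m and z of beaker_3 in the frame of tray between 0.003 and 0.01 m and ((horizontal distance between lid_1 and beaker_3 below 0.006 m and z of lid_1 in the frame of beaker_3 between 0.086 and 0.0935 m and angle between lid_1's own z axis and vertical below 0.08 rad and linear speed of lid_1 below 0.02 m/s) or (horizontal distance between lid_2 and beaker_3 below 0.006 m and z of lid_2 in the frame of beaker_3 between 0.086 and 0.0935 m and angle between lid_2's own z axis and vertical below 0.08 rad and linear speed of lid_2 below 0.02 m/s) or (horizontal distance between lid_3 and beaker_3 below 0.006 m and z of lid_3 in the frame of beaker_3 between 0.086 and 0.0935 m and angle between lid_3's own z axis and vertical below 0.08 rad and linear speed of lid_3 below 0.02 m/s)) and ((horizontal distance between straw_1 and beaker_3 below 0.03 m and z of straw_1 in the frame of beaker_3 between 0.001 and 0.01 m and angle between straw_1's own z axis and vertical below 0.35 rad and linear speed of straw_1 below 0.03 m/s) or (horizontal distance between straw_2 and beaker_3 below 0.03 m and z of straw_2 in the frame of beaker_3 between 0.001 and 0.01 m and angle between straw_2's own z axis and vertical below 0.35 rad and linear speed of straw_2 below 0.03 m/s) or (horizontal distance between straw_3 and beaker_3 below 0.03 m and z of straw_3 in the frame of beaker_3 between 0.001 and 0.01 m and angle between straw_3's own z axis and vertical below 0.35 rad and linear speed of straw_3 below 0.03 m/s) or (horizontal distance between straw_4 and beaker_3 below 0.03 m and z of straw_4 in the frame of beaker_3 between 0.001 and 0.01 m and angle between straw_4's own z axis and vertical below 0.35 rad and linear speed of straw_4 below 0.03 m/s))); the robot touches nothing.
It fails at once if the coffee cup is shoved out of its place (more than 4 cm) (distance of cup_white from where it was at the start of the episode above 0.04 m).
It fails at once if the lemon is shoved out of its place (more than 4 cm) (distance of lemon from where it was at the start of the episode above 0.04 m).
It fails at once if the teaspoon is shoved out of its place (more than 4 cm) (distance of teaspoon from where it was at the start of the episode above 0.04 m).
Of beaker_1, beaker_2, beaker_3 only 2 to 3 are there at a start; the rules pass over those that are not, and their reading is None.
At some moment in a run one of beaker_1, beaker_2, beaker_3, lid_1, lid_2, lid_3 may be knocked a few centimetres aside while the robot is not near it.
It also fails if it takes over 210 s, if anything falls off the work surface, if the arm or the gripper's body presses on something with over 40 N, if the wrist force passes 120 N, or if a joint passes its speed limit or range.

## Robot

A 7-joint arm with a two-finger parallel gripper is mounted at the origin on a cart in front of the work surface, level with it; the furniture and walls round the work are solid. World frame = base frame: x ahead of the robot, y to its left, z up, the work surface at z = 0. Lengths are in m, angles in rad, forces in N, time in s.
With the tool pointing down it reaches from about 0.425 to 0.875 m from the base axis. Payload 4.7 kg.
Tool frame: the origin (TCP) lies midway between the tips of the shut fingers; the grasp point (between the pads) lies 19 mm behind it; z points along the fingers, y is the line along which they close (so a half turn about z gives the same grasp; the last joint's range is limited). The gripper opens to 87 mm and grips with 3 to 60 N. Pads are 19 mm wide; open, the fingers measure 117 mm over their backs; the gripper's body (75 mm by 190 mm) begins 51 mm behind the grasp point.
Start: joints at [1.266, 0.321, -0.07, 1.45, 0.023, 1.371, -0.057], TCP at [0.204, -0.617, 0.223] pointing down, gripper open.
Joint ranges: [-2.86, 2.86], [-0.3, 2.09], [-1.38, 1.24], [0.06, 2.45], [-1.56, 4.7], [0.09, 2.05], [-2.69, 2.69]. Speed limits (rad/s): [2.57, 2.57, 3.14, 3.14, 3.14, 3.14, 3.14].

## Interface

Orientations are given as a rotation vector (axis times angle).
In Python, from bench import ctrl gives the robot as it stands.
- The arm moves only by the shell command python3 inch.py [FORCE], which reads ROWS from standard input. ROWS is a JSON list that holds a single list of rows (three levels of brackets), with 1 to 20 rows, each of 5 numbers: dx, dy, dz in m, then a turn about the tool's z in rad, then the opening from 0.0 (shut) to 1.0 (fully open); each row is the pose to reach, as a shift and turn from the pose commanded when the command began, along the tool's axes at that moment; what a row does not reach only later rows make up. A row lasts 1/10 s, in which the tool goes at most 0.05 m and 0.15 rad, less where a joint would pass 70% of its speed; a pose out of reach is approached as far as the arm can. The fingers move at their own pace and stop on an object; FORCE is the grip in N (left out, the last holds). Time passes only in rows, so rows that do not move let the fingers close. It prints the time, the measured TCP pose, the force, the opening and the grip force at its end. Input that does not fit is refused with a message, and nothing moves.
- ctrl.get_state(): the state, without advancing time (a new reading comes with each control period).
- ctrl.get_image(name): name is "scene" or "top" or "wrist"; returns the picture (400x640x3 uint8, red, green, blue); there is no depth.
- ctrl.camera_model(name): a dict with "vertical_fov" (degrees; the focal length in pixels is half the picture's height over the tangent of half this angle, whatever the lens; pixels are square), "cx", "cy" (the principal point, pixels), "k1" (the pictures are not rectified: a ray, as slopes to the right and down, at radius r is drawn at 1 + k1 r^2 times it, then the intrinsics apply), "rvec" (rotation vector, rad) and "tvec" (3), from world to camera coordinates, as OpenCV has them; the wrist camera has in their place "hand_eye" (4x4, takes a point from camera to tool coordinates, whose origin is the TCP and whose axes are the flange's). Camera axes: x right, y down, z forward; pixel columns grow to the right and rows downward; lengths in m; the calibration is good to about 2 mm. A picture is of the moment at which its call begins: read the wrist's pose just before it. camera_model takes no time and is no camera call.
- ctrl.close_job(): hands the job in; it is judged then, once.
The state is a dict: "time": time; "joint_positions": joint angles; "qd": joint speeds; "joint_torque": joint torques, N m; "position": TCP position; "tool_rot": TCP orientation; "ft_force": force on the tool from outside, world axes, zero at the start; "torque": the same for the moment, N m; "grip_width": opening from 0.0 (shut) to 1.0 (fully open); "grip_force": force on a finger pad.
Only numpy, scipy, OpenCV 4.12 (cv2) and the standard library are available. Lean on these libraries where they do the work, as an engineer would, in place of code of your own. Each camera call takes 0.05 s, during which the arm holds its last target. There are 200 camera calls.

## Working session

There is one attempt and no reset: what is moved stays moved. The work goes in short steps, Python scripts to look and compute and a shell command to move; the robot and the scene stay as the last step left them, time stands still between calls to the robot, and variables do not carry over. Pictures are saved under pics/ and viewed, at most 14 in all, crops included, and the job is handed in when it is done.

```bash
ls; mkdir -p pics
cat > h.py <<'E'
import numpy as np, cv2
from bench import ctrl
from scipy.spatial.transform import Rotation as R
def cam(n, st=None):
    m=ctrl.camera_model(n); f=200/np.tan(np.radians(m["vertical_fov"])/2)
    if n=="wrist":
        st=st or ctrl.get_state(); T=np.eye(4); T[:3,:3]=R.from_rotvec(st["tool_rot"]).as_matrix(); T[:3,3]=st["position"]
        C=T@np.array(m["hand_eye"]); Rw=C[:3,:3]; o=C[:3,3]
    else:
        Rw=R.from_rotvec(np.ravel(m["rvec"])).as_matrix().T; o=-Rw@np.ravel(m["tvec"])
    return dict(f=f,cx=m["cx"],cy=m["cy"],k=m["k1"],R=Rw,o=o)
def ray(c,u,v):
    K=np.array([[c["f"],0,c["cx"]],[0,c["f"],c["cy"]],[0,0,1]])
    p=cv2.undistortPoints(np.array([[[u,v]]],float),K,np.array([c["k"],0,0,0]))[0,0]
    return c["R"]@np.array([p[0],p[1],1.])
def onz(c,u,v,z):
    d=ray(c,u,v); return c["o"]+d*(z-c["o"][2])/d[2]
def proj(c,P):
    q=c["R"].T@(np.asarray(P,float)-c["o"]); s=q[:2]/q[2]; s=s*(1+c["k"]*(s@s)); return s*c["f"]+[c["cx"],c["cy"]]
def snap(n,name):
    st=ctrl.get_state(); im=ctrl.get_image(n); cv2.imwrite(f"pics/{name}.png",im[:,:,::-1]); return im,cam(n,st)
E
python3 - <<'E'
from h import *
for n in("scene","top"):
    im,c=snap(n,n+"0"); print(n,c["o"].round(3),c["R"][:,2].round(2),round(c["f"]),c["k"])
s=ctrl.get_state(); print(s)
print(ctrl.camera_model("wrist"))
E
```

```text
bench.py
inch.py
pics
scene [-0.425 -0.607  0.663] [ 0.73  0.5  -0.47] 498 0.033080985802074685
top [0.436 0.061 1.115] [ 0.1   0.01 -1.  ] 394 0.030524788627384607
{'time': 0.1, 'joint_positions': array([ 1.26607084,  0.32177278, -0.07009693,  1.45158574,  0.02260347,
        1.37080354, -0.05689659]), 'qd': array([ 2.22401300e-03, -9.71240976e-04,  4.47425586e-04, -3.78611009e-03,
       -2.61094918e-05, -1.56793600e-03,  7.54408681e-04]), 'joint_torque': array([ 1.33586636e-04, -4.92572343e+01, -4.05482277e-01, -3.13397777e+01,
       -6.40545948e-02,  3.95551510e-02,  7.54830421e-05]), 'position': array([ 0.2035418 , -0.61676814,  0.22153902]), 'tool_rot': array([-3.10002818e+00, -4.98483520e-01,  5.89986255e-04]), 'ft_force': array([ 0.24490448, -0.3648803 ,  0.09674995]), 'torque': array([ 0.02192222,  0.02916388, -0.00012545]), 'grip_force': 0.0, 'grip_width': 0.9983820820636324}
{'vertical_fov': 61.60513081255403, 'cx': 319.50055760434003, 'cy': 200.6586146598338, 'k1': 0.014137269941174799, 'hand_eye': array([[ 1.48058138e-03, -9.60517206e-01, -2.78216651e-01,
         7.64263579e-02],
       [ 9.99998656e-01,  1.22610841e-03,  1.08865219e-03,
        -2.04691488e-04],
       [-7.04545382e-04, -2.78217889e-01,  9.60517730e-01,
        -1.62366369e-01],
       [ 0.00000000e+00,  0.00000000e+00,  0.00000000e+00,
         1.00000000e+00]])}
```

View pics/top0.png

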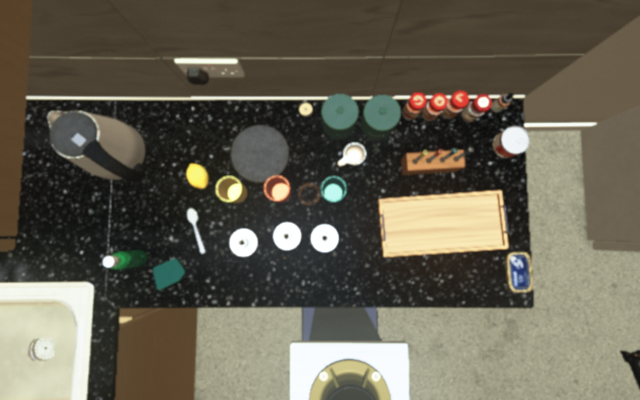

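View pics/scene0.png

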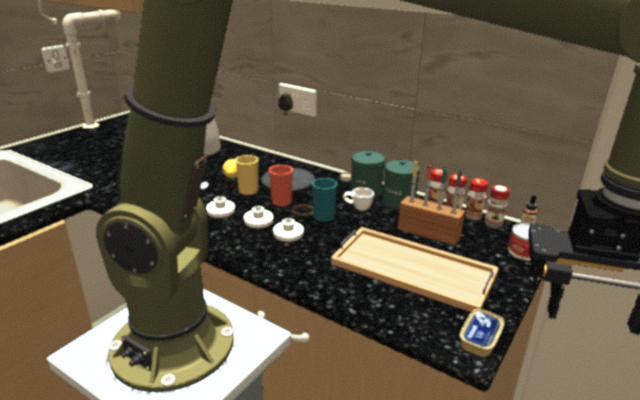

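```bash
cat > m.py <<'E'
from h import *
from scipy import ndimage
def blobs(m,amin):
    n,l,s,c=cv2.connectedComponentsWithStats(m.astype(np.uint8)); return [(tuple(s[i][:4]),s[i][4],c[i]) for i in range(1,n) if s[i][4]>=amin]
E
python3 - <<'E'
from m import *
im=cv2.imread("pics/top0.png"); c=cam("top"); hsv=cv2.cvtColor(im,cv2.COLOR_BGR2HSV)
# lids
roi=np.zeros(im.shape[:2],bool); roi[215:262,215:350]=1
print("LIDS")
for b,a,ce in blobs(roi&(im.min(2)>150),100): print(b,a,ce.round(1),onz(c,*ce,.016).round(4))
roi[:]=0; roi[170:215,210:355]=1; roi2=roi
H,S,V=cv2.split(hsv)
for nm,h in (("yellow",(18,32)),("coral",(3,17)),("teal",(75,95))):
    print(nm)
    for b,a,ce in blobs(roi2&(H>=h[0])&(H<=h[1])&(S>80)&(V>60),80):
        print(b,a,ce.round(1),onz(c,*ce,.08).round(4))
m=np.zeros(im.shape[:2],bool); m[180:265,370:515]=1
m&=(V>120)&(S>40)
bb=blobs(m,1500)
for b,a,ce in bb: print(b,a,ce)
cn=max(cv2.findContours(m.astype(np.uint8),0,1)[0],key=cv2.contourArea); r=cv2.minAreaRect(cn); P=np.array([onz(c,*p,.02)[:2] for p in cv2.boxPoints(r)]); print("tray",P.round(4),P.mean(0),np.linalg.norm(np.diff(P,axis=0),axis=1))
st=ctrl.get_state(); print(R.from_rotvec(st["tool_rot"]).as_matrix().round(3))
x,y,w,h=205,140,330,130
cv2.imwrite("pics/c1.png",cv2.resize(im[y:y+h,x:x+w],None,fx=2.4,fy=2.4,interpolation=cv2.INTER_CUBIC))
E
```

```text
LIDS
(np.int32(273), np.int32(222), np.int32(28), np.int32(28)) 626 [286.7 235.6] [0.4415 0.173  0.016 ]
(np.int32(310), np.int32(224), np.int32(29), np.int32(29)) 626 [324.3 237.7] [0.4355 0.0686 0.016 ]
(np.int32(229), np.int32(228), np.int32(29), np.int32(29)) 641 [243.1 242.2] [0.4237 0.2938 0.016 ]
yellow
(np.int32(214), np.int32(175), np.int32(34), np.int32(29)) 594 [229.3 189.1] [0.5643 0.3194 0.08  ]
coral
(np.int32(262), np.int32(174), np.int32(29), np.int32(29)) 473 [275.7 187.3] [0.5686 0.1965 0.08  ]
teal
(np.int32(321), np.int32(175), np.int32(26), np.int32(28)) 326 [333.9 186.9] [0.5694 0.0423 0.08  ]
(np.int32(378), np.int32(190), np.int32(131), np.int32(68)) 7519 [442.77310813 223.27317462]
tray [[ 0.5459 -0.0804]
 [ 0.5705 -0.4292]
 [ 0.4053 -0.433 ]
 [ 0.3799 -0.0898]] [ 0.47540284 -0.25810425] [0.34962656 0.16519643 0.34422111]
[[ 0.95   0.313 -0.001]
 [ 0.313 -0.95   0.002]
 [-0.    -0.002 -1.   ]]
```

View pics/c1.png

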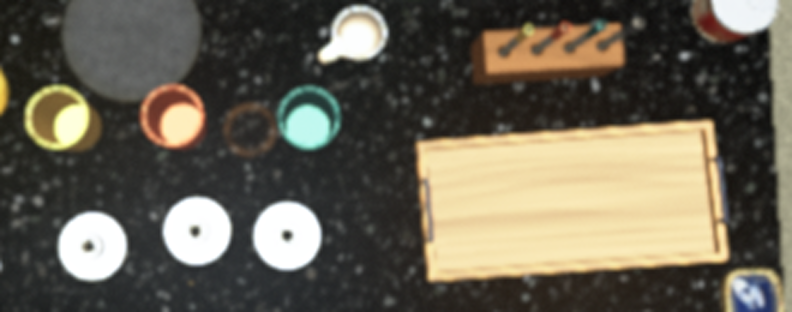

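The top view shows the yellow, coral and teal beakers at about (229,189), (277,188) and (334,189). The lids are at (243,242), (287,236) and (324,238), the tray is at (443,223), and the straw stand is at (435,161) with its four straws.

```bash
python3 - <<'E'
from m import *
c=cam("top")
for n,u,v in(("y",229.2,188.8),("c",277.1,188.3),("t",333.8,189.2)): print(n,onz(c,u,v,.1).round(4))
E
echo '[[[0,0,-0.08,-0.15,1],[0.05,-0.05,-0.08,-0.3,1],[0.09,-0.08,-0.08,-0.45,1],[0.13,-0.12,-0.08,-0.6,1],[0.17,-0.15,-0.08,-0.75,1],[0.2,-0.18,-0.08,-0.9,1],[0.24,-0.22,-0.08,-1.05,1],[0.28,-0.25,-0.08,-1.2,1],[0.31,-0.29,-0.08,-1.322,1],[0.35,-0.32,-0.08,-1.322,1],[0.39,-0.35,-0.08,-1.322,1],[0.42,-0.39,-0.08,-1.322,1],[0.46,-0.42,-0.08,-1.322,1],[0.5,-0.46,-0.08,-1.322,1],[0.53,-0.49,-0.08,-1.322,1],[0.553,-0.51,-0.08,-1.322,1],[0.553,-0.51,-0.08,-1.322,1],[0.553,-0.51,-0.08,-1.322,1],[0.553,-0.51,-0.08,-1.322,1]]]' | python3 inch.py 20
python3 - <<'E'
from h import *
im,c=snap("wrist","w1"); s=ctrl.get_state(); print(s["position"],R.from_rotvec(s["tool_rot"]).as_matrix().round(3),s["joint_positions"].round(2))
E
```

```text
y [0.5626 0.3146 0.1   ]
c [0.5635 0.1902 0.1   ]
t [0.5606 0.0429 0.1   ]
time: 2.0
position: [0.5686, 0.0388, 0.302]
tool_rot: [-2.144, -2.296, 0.003]
ft_force: [-0.5, -0.9, -0.0]
grip_width: 0.998
grip_force: 0.0
[0.56863658 0.03808457 0.30221217] [[-0.067  0.998 -0.001]
 [ 0.998  0.067 -0.001]
 [-0.001 -0.001 -1.   ]] [ 0.58  0.2  -0.8   1.51  0.14  1.5  -0.15]
```

View pics/w1.png

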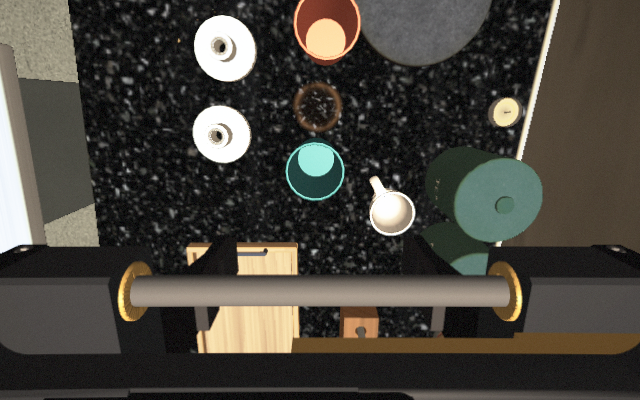

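The wrist view shows the teal rim centred near (315,171) with a clear gap to the cup at (391,212). The lids are at (221,134) and (224,48), and the coral beaker is at (327,25).

```bash
cat >> h.py <<'E'
def d(x,y,z,s=None):
    s=s or ctrl.get_state(); M=R.from_rotvec(s["tool_rot"]).as_matrix(); print("shift to",(x,y,z),":",(M.T@(np.array([x,y,z])-s["position"])).round(4))
E
python3 - <<'E'
from h import *
import os
s=ctrl.get_state(); c=cam("wrist",s)
for u,v,z in((315,171,.1),(391,212,.049),(221,134,.025),(327,25,.1)): print(onz(c,u,v,z).round(4))
d(.563,.0425,.062,s)
E
```

```text
[0.5634 0.0422 0.1   ]
[ 0.6655 -0.0152  0.049 ]
[0.4394 0.0672 0.025 ]
[0.5657 0.1877 0.1   ]
shift to (0.563, 0.0425, 0.062) : [ 0.0051 -0.0051  0.2402]
```

```bash
echo '[[[0.005,-0.005,0.05,0,1],[0.005,-0.005,0.1,0,1],[0.005,-0.005,0.15,0,1],[0.005,-0.005,0.19,0,1],[0.005,-0.005,0.22,0,1],[0.005,-0.005,0.24,0,1],[0.005,-0.005,0.24,0,1],[0.005,-0.005,0.24,0,0.5],[0.005,-0.005,0.24,0,0.5],[0.005,-0.005,0.24,0,0.5],[0.005,-0.005,0.24,0,0.5],[0.005,-0.005,0.24,0,0.5],[0.005,-0.005,0.24,0,0.5],[0.005,-0.005,0.24,0,0.5]]]' | python3 inch.py 12
echo '[[[0,0,-0.03,0,0.5],[0,0,-0.06,0,0.5],[0,0,-0.08,0,0.5],[0,0,-0.08,0,0.5]]]' | python3 inch.py
python3 - <<'E'
from h import *
d(.482,-.36,.142); d(.482,-.36,.07)
E
```

```text
time: 3.45
position: [0.5642, 0.0449, 0.0637]
tool_rot: [2.141, 2.297, 0.0]
ft_force: [-2.3, -0.1, 5.8]
grip_width: 0.752
grip_force: 12.1
time: 3.85
position: [0.5658, 0.0455, 0.1455]
tool_rot: [2.139, 2.295, 0.006]
ft_force: [0.3, 0.2, -1.2]
grip_width: 0.75
grip_force: 12.0
shift to (0.482, -0.36, 0.142) : [-0.3986 -0.112   0.0031]
shift to (0.482, -0.36, 0.07) : [-0.3986 -0.1124  0.0751]
```

```bash
echo '[[[-0.048,-0.013,0,0,0.5],[-0.096,-0.027,0,0,0.5],[-0.144,-0.04,0,0,0.5],[-0.192,-0.054,0,0,0.5],[-0.24,-0.067,0,0,0.5],[-0.288,-0.08,0,0,0.5],[-0.336,-0.094,0,0,0.5],[-0.384,-0.108,0,0,0.5],[-0.399,-0.112,0,0,0.5],[-0.399,-0.112,0,0,0.5],[-0.399,-0.112,0,0,0.5],[-0.399,-0.112,0.03,0,0.5],[-0.399,-0.112,0.05,0,0.5],[-0.399,-0.112,0.065,0,0.5],[-0.399,-0.112,0.07,0,0.5],[-0.399,-0.112,0.072,0,0.5],[-0.399,-0.112,0.074,0,0.5],[-0.399,-0.112,0.074,0,0.5]]]' | python3 inch.py
python3 -c "
from h import *
d(.482,-.36,.07)"
```

```text
time: 5.65
position: [0.4808, -0.361, 0.0707]
tool_rot: [2.141, 2.297, -0.0]
ft_force: [-2.2, 0.8, 5.1]
grip_width: 0.751
grip_force: 12.2
shift to (0.482, -0.36, 0.07) : [0.0009 0.0013 0.0007]
```

```bash
echo '[[[0,0,0,0,1],[0,0,0,0,1],[0,0,0,0,1],[0,0,0,0,1],[0,0,-0.05,0,1],[0,0,-0.1,0,1],[0,0,-0.13,0,1],[0,0,-0.15,0,1],[0,0,-0.15,0,1]]]' | python3 inch.py
python3 -c "
from h import *
snap('wrist','w2'); d(.565,.189,.22)"
```

```text
time: 6.55
position: [0.4816, -0.3619, 0.2223]
tool_rot: [2.138, 2.293, 0.0]
ft_force: [-0.3, 1.0, -0.5]
grip_width: 0.999
grip_force: 0.0
shift to (0.565, 0.189, 0.22) : [ 0.5431  0.1227 -0.0011]
```

View pics/w2.png

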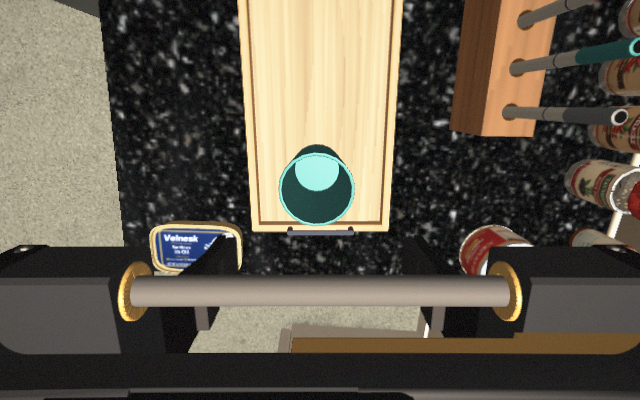

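The teal beaker stands on the tray floor with its rim near (316,188), inside the rim of the tray. Next is coral.

```bash
python3 -c "
from h import *
c=cam('wrist')
for u,v,z in((316,188,.106),(319,227,.02),(250,228,.02),(389,230,.02),(239,0,.02),(403,0,.02)): print(onz(c,u,v,z).round(4))"
echo '[[[0.05,0.011,0,0,1],[0.1,0.022,0,0,1],[0.15,0.033,0,0,1],[0.2,0.045,0,0,1],[0.25,0.056,0,0,1],[0.3,0.067,0,0,1],[0.35,0.08,0,0,1],[0.4,0.09,0,0,1],[0.45,0.1,0,0,1],[0.5,0.11,0,0,1],[0.543,0.123,0,0,1],[0.543,0.123,0,0,1],[0.543,0.123,0,0,1],[0.543,0.123,0,0,1]]]' | python3 inch.py
python3 - <<'E'
from m import *
im,c=snap('wrist','w3'); hsv=cv2.cvtColor(im,cv2.COLOR_RGB2HSV); H,S,V=cv2.split(hsv)
for nm,h in (("yellow",(18,32)),("coral",(3,17))):
    for b,a,ce in blobs((H>=h[0])&(H<=h[1])&(S>80)&(V>60),500):print(nm,b,a,ce,onz(c,b[0]+b[2]/2,b[1]+b[3]/2,.1))
d(.565,.189,.062)
E
```

```text
[ 0.4776 -0.3543  0.106 ]
[ 0.4849 -0.4218  0.02  ]
[ 0.4058 -0.4287  0.02  ]
[ 0.5657 -0.4198  0.02  ]
[ 0.3926 -0.1972  0.02  ]
[ 0.5484 -0.186   0.02  ]
time: 8.0
position: [0.5642, 0.1875, 0.217]
tool_rot: [-2.143, -2.296, 0.004]
ft_force: [-0.4, 0.1, -0.8]
grip_width: 1.001
grip_force: 0.0
yellow (np.int32(291), np.int32(0), np.int32(80), np.int32(77)) 2982 [331.58148893  25.78470825] [0.56423751 0.3110588  0.1       ]
yellow (np.int32(300), np.int32(159), np.int32(43), np.int32(34)) 1132 [320.92579505 174.39045936] [0.56468693 0.20463222 0.1       ]
coral (np.int32(283), np.int32(146), np.int32(76), np.int32(113)) 4011 [319.85365246 199.4333084 ] [0.56593913 0.18119216 0.1       ]
coral (np.int32(118), np.int32(261), np.int32(34), np.int32(61)) 594 [132.64141414 289.22053872] [0.3981723  0.08197697 0.1       ]
coral (np.int32(492), np.int32(261), np.int32(30), np.int32(61)) 504 [507.23809524 290.26587302] [0.74549047 0.10698398 0.1       ]
coral (np.int32(291), np.int32(332), np.int32(349), np.int32(22)) 4758 [476.79319042 343.94892812] [0.71781547 0.04762547 0.1       ]
shift to (0.565, 0.189, 0.062) : [0.0024 0.0008 0.1554]
```

Run:
```python
from h import *
c=cam('wrist')
print(onz(c,321,146,.1), proj(c,[.566,.189,.1]),proj(c,[.566,.222,.1]),proj(c,[.566,.156,.1]))
im=cv2.imread("pics/w3.png"); cv2.imwrite("pics/c3.png",cv2.resize(im[120:280,220:420],None,fx=3,fy=3))
```

```text
[0.5629933 0.2290753 0.1      ] [321.23107837 192.87102054] [324.00057719 154.75745831] [318.63378112 228.62010449]
```

View pics/c3.png

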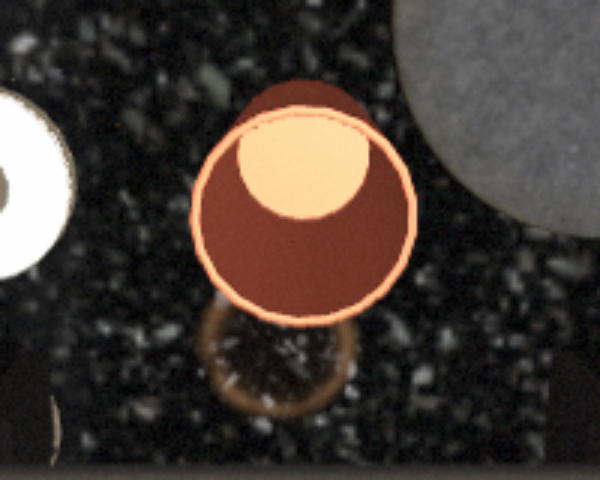

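Coral's rim centre is at about (321,192), which gives (0.566, 0.190) and agrees with the top view.

```bash
echo '[[[0.003,0.001,0.05,0,1],[0.003,0.001,0.1,0,1],[0.003,0.001,0.13,0,1],[0.003,0.001,0.15,0,1],[0.003,0.001,0.155,0,1],[0.003,0.001,0.155,0,1],[0.003,0.001,0.155,0,0.5],[0.003,0.001,0.155,0,0.5],[0.003,0.001,0.155,0,0.5],[0.003,0.001,0.155,0,0.5],[0.003,0.001,0.155,0,0.5],[0.003,0.001,0.155,0,0.5],[0.003,0.001,0.155,0,0.5]]]' | python3 inch.py 12
echo '[[[0,0,-0.03,0,0.5],[0,0,-0.06,0,0.5],[0,0,-0.08,0,0.5],[0,0,-0.08,0,0.5]]]' | python3 inch.py
python3 - <<'E'
from h import *
d(.475,-.26,.142); d(.475,-.26,.07)
E
```

```text
time: 9.35
position: [0.5656, 0.1927, 0.0643]
tool_rot: [2.142, 2.298, 0.001]
ft_force: [-1.1, -0.5, 6.2]
grip_width: 0.745
grip_force: 12.0
time: 9.75
position: [0.567, 0.1934, 0.1461]
tool_rot: [2.14, 2.296, 0.007]
ft_force: [1.9, -0.3, -0.5]
grip_width: 0.742
grip_force: 11.9
shift to (0.475, -0.26, 0.142) : [-0.4459 -0.1235  0.0031]
shift to (0.475, -0.26, 0.07) : [-0.4459 -0.1239  0.0751]
```

```bash
echo '[[[-0.048,-0.013,0,0,0.5],[-0.096,-0.027,0,0,0.5],[-0.144,-0.04,0,0,0.5],[-0.192,-0.054,0,0,0.5],[-0.24,-0.067,0,0,0.5],[-0.288,-0.08,0,0,0.5],[-0.336,-0.094,0,0,0.5],[-0.384,-0.108,0,0,0.5],[-0.43,-0.12,0,0,0.5],[-0.441,-0.123,0,0,0.5],[-0.441,-0.123,0,0,0.5],[-0.441,-0.123,0,0,0.5],[-0.441,-0.123,0.03,0,0.5],[-0.441,-0.123,0.05,0,0.5],[-0.441,-0.123,0.065,0,0.5],[-0.441,-0.123,0.07,0,0.5],[-0.441,-0.123,0.072,0,0.5],[-0.441,-0.123,0.074,0,0.5],[-0.441,-0.123,0.074,0,0.5]]]' | python3 inch.py
echo '[[[0,0,0,0,1],[0,0,0,0,1],[0,0,0,0,1],[0,0,0,0,1],[0,0,-0.05,0,1],[0,0,-0.1,0,1],[0,0,-0.13,0,1],[0,0,-0.15,0,1],[0,0,-0.15,0,1]]]' | python3 inch.py
python3 - <<'E'
from h import *
snap("wrist","w4"); d(.563,.313,.22)
E
```

```text
time: 11.65
position: [0.4744, -0.256, 0.0709]
tool_rot: [2.141, 2.297, 0.0]
ft_force: [-1.2, 0.8, 2.5]
grip_width: 0.744
grip_force: 12.0
time: 12.55
position: [0.4753, -0.2569, 0.2229]
tool_rot: [2.138, 2.293, 0.001]
ft_force: [0.2, 0.1, 0.3]
grip_width: 1.003
grip_force: 0.0
shift to (0.563, 0.313, 0.22) : [ 5.619e-01  1.283e-01 -2.000e-04]
```

```bash
cat >> m.py <<'E'
HUE=dict(yellow=(16,34),coral=(0,17),teal=(72,98))
def rim(im,c,col,z,vt=150,amin=150):
    "bright rim ring of a beaker (rgb image): hull, on plane z, circle centre and radius"
    H,S,V=cv2.split(cv2.cvtColor(im,cv2.COLOR_RGB2HSV)); lo,hi=HUE[col]
    m=((H>=lo)&(H<=hi)&(S>60)&(V>vt)).astype(np.uint8)
    out=[]
    for b,a,ce in blobs(m,amin):
        x,y,w,h=b
        if not(0.75<w/h<1.35) or w<40 or w>130 : continue
        mm=np.zeros_like(m); mm[y:y+h,x:x+w]=m[y:y+h,x:x+w]
        hull=cv2.convexHull(np.argwhere(mm)[:,::-1].astype(np.float32))[:,0]
        P=np.array([onz(c,u,v,z)[:2] for u,v in hull])
        (cx,cy),r=cv2.minEnclosingCircle(P.astype(np.float32)); A=np.c_[2*P,np.ones(len(P))]; q=np.linalg.lstsq(A,(P**2).sum(1),rcond=None)[0]
        out.append((np.round(q[:2],4),round(float(np.sqrt(q[2]+q[:2]@q[:2])),4),b[:2]))
    return out
E
echo '[[[0.05,0.011,0,0,1],[0.1,0.022,0,0,1],[0.15,0.033,0,0,1],[0.2,0.045,0,0,1],[0.25,0.056,0,0,1],[0.3,0.067,0,0,1],[0.35,0.08,0,0,1],[0.4,0.09,0,0,1],[0.45,0.1,0,0,1],[0.5,0.115,0,0,1],[0.55,0.126,0,0,1],[0.562,0.128,0,0,1],[0.562,0.128,0,0,1],[0.562,0.128,0,0,1],[0.562,0.128,0,0,1]]]' | python3 inch.py
python3 - <<'E'
from m import *
im,c=snap("wrist","w5"); print(rim(im,c,"yellow",.1))
r=rim(im,c,"yellow",.1)
d(.563,.313,.062)
if r: d(*r[0][0],.062)
E
```

```text
time: 14.1
position: [0.5621, 0.3115, 0.2183]
tool_rot: [2.144, 2.295, -0.004]
ft_force: [-0.3, -0.2, -0.3]
grip_width: 1.0
grip_force: 0.0
[(array([0.5983, 0.4138]), 0.0256, (np.int32(339), np.int32(40))), (array([0.5638, 0.3147]), 0.0328, (np.int32(284), np.int32(155)))]
shift to (0.563, 0.313, 0.062) : [0.0019 0.0008 0.1568]
shift to (np.float64(0.5983), np.float64(0.4138), 0.062) : [0.1001 0.0429 0.1566]
```

The yellow rim measures 32.8 mm in radius, which fits, at (0.564, 0.315). The other blob is the lemon.

```bash
echo '[[[0.004,0.002,0.05,0,1],[0.004,0.002,0.1,0,1],[0.004,0.002,0.13,0,1],[0.004,0.002,0.15,0,1],[0.004,0.002,0.156,0,1],[0.004,0.002,0.156,0,1],[0.004,0.002,0.156,0,0.5],[0.004,0.002,0.156,0,0.5],[0.004,0.002,0.156,0,0.5],[0.004,0.002,0.156,0,0.5],[0.004,0.002,0.156,0,0.5],[0.004,0.002,0.156,0,0.5],[0.004,0.002,0.156,0,0.5]]]' | python3 inch.py 12
echo '[[[0,0,-0.03,0,0.5],[0,0,-0.06,0,0.5],[0,0,-0.08,0,0.5],[0,0,-0.08,0,0.5]]]' | python3 inch.py
python3 - <<'E'
from h import *
d(.468,-.154,.142); d(.468,-.154,.07)
E
```

```text
time: 15.45
position: [0.5638, 0.318, 0.0642]
tool_rot: [2.142, 2.298, 0.001]
ft_force: [-1.2, -0.7, 5.0]
grip_width: 0.723
grip_force: 12.2
time: 15.85
position: [0.5648, 0.3188, 0.146]
tool_rot: [2.141, 2.297, 0.007]
ft_force: [-0.1, 2.1, -1.0]
grip_width: 0.725
grip_force: 11.8
shift to (0.468, -0.154, 0.142) : [-0.4649 -0.1296  0.0025]
shift to (0.468, -0.154, 0.07) : [-0.465  -0.1299  0.0745]
```

```bash
echo '[[[-0.048,-0.013,0,0,0.5],[-0.096,-0.027,0,0,0.5],[-0.144,-0.04,0,0,0.5],[-0.192,-0.054,0,0,0.5],[-0.24,-0.067,0,0,0.5],[-0.288,-0.08,0,0,0.5],[-0.336,-0.094,0,0,0.5],[-0.384,-0.108,0,0,0.5],[-0.43,-0.12,0,0,0.5],[-0.465,-0.13,0,0,0.5],[-0.465,-0.13,0,0,0.5],[-0.465,-0.13,0,0,0.5],[-0.465,-0.13,0.03,0,0.5],[-0.465,-0.13,0.05,0,0.5],[-0.465,-0.13,0.065,0,0.5],[-0.465,-0.13,0.07,0,0.5],[-0.465,-0.13,0.072,0,0.5],[-0.465,-0.13,0.074,0,0.5],[-0.465,-0.13,0.074,0,0.5]]]' | python3 inch.py
echo '[[[0,0,0,0,1],[0,0,0,0,1],[0,0,0,0,1],[0,0,0,0,1],[0,0,-0.05,0,1],[0,0,-0.1,0,1],[0,0,-0.15,0,1],[0,0,-0.2,0,1],[-0.05,0,-0.25,0,1],[-0.1,0,-0.25,0,1],[-0.1,0,-0.25,0,1],[-0.1,0,-0.25,0,1],[-0.1,0,-0.25,0,1]]]' | python3 inch.py
python3 - <<'E'
from m import *
im,c=snap("wrist","w6")
for k in HUE: print(k,rim(im,c,k,.106))
T,ct=snap("top","top1")
for k in HUE: print(k,[q for q in rim(T,ct,k,.106) ])
H=cv2.split(cv2.cvtColor(T,cv2.COLOR_RGB2HSV))
roi=np.zeros(T.shape[:2],bool); roi[205:270,205:360]=1
for b,a,ce in blobs(roi&(T.min(2)>150),100): print(b,a,ce.round(1),onz(ct,*ce,.016).round(4))
E
```

```text
time: 17.75
position: [0.4678, -0.1541, 0.0715]
tool_rot: [2.14, 2.299, 0.001]
ft_force: [-2.7, 2.9, 9.1]
grip_width: 0.728
grip_force: 12.4
time: 19.05
position: [0.4734, -0.254, 0.3187]
tool_rot: [-2.14, -2.297, -0.002]
ft_force: [-0.1, 1.0, 0.2]
grip_width: 1.001
grip_force: 0.0
yellow [(array([ 0.4587, -0.1517]), 0.0377, (np.int32(289), np.int32(47)))]
coral [(array([ 0.7927, -0.178 ]), 0.023, (np.int32(600), np.int32(107))), (array([ 0.4755, -0.2553]), 0.0344, (np.int32(291), np.int32(145))), (array([ 0.792 , -0.2345]), 0.0214, (np.int32(583), np.int32(158)))]
teal [(array([ 0.4794, -0.3574]), 0.0322, (np.int32(292), np.int32(233)))]
yellow []
coral []
teal []
(np.int32(273), np.int32(222), np.int32(28), np.int32(29)) 627 [286.6 235.7] [0.4414 0.1731 0.016 ]
(np.int32(310), np.int32(224), np.int32(29), np.int32(29)) 627 [324.2 237.7] [0.4355 0.0686 0.016 ]
(np.int32(229), np.int32(228), np.int32(29), np.int32(29)) 643 [243.1 242.2] [0.4236 0.2937 0.016 ]
```

View pics/w6.png

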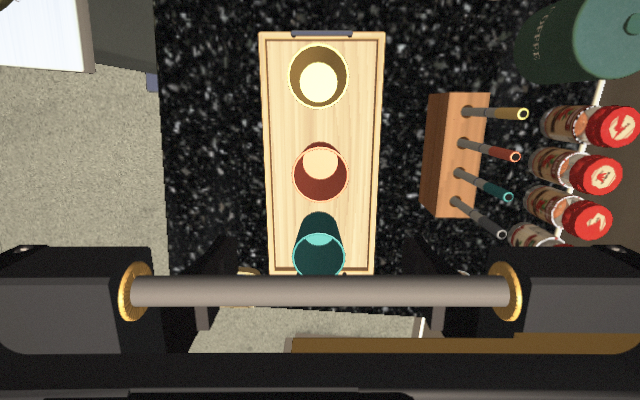

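All three beakers stand on the tray, with rims at about (318,76), (320,174) and (318,257). The straws are in the stand at around x≈460, y≈110–200. The lids have not moved.

Run:
```python
from h import *
d(.437,.068,.16)
```

```text
shift to (0.437, 0.068, 0.16) : [ 0.3226 -0.0131  0.1593]
```

```bash
echo '[[[0.05,0,0,0,1],[0.1,-0.005,0,0,1],[0.15,-0.005,0,0,1],[0.2,-0.01,0,0,1],[0.25,-0.01,0,0,1],[0.3,-0.013,0.02,0,1],[0.322,-0.013,0.06,0,1],[0.322,-0.013,0.11,0,1],[0.322,-0.013,0.15,0,1],[0.322,-0.013,0.159,0,1],[0.322,-0.013,0.159,0,1],[0.322,-0.013,0.159,0,1],[0.322,-0.013,0.159,0,1]]]' | python3 inch.py
cat >> m.py <<'E'
def lids(im,c,z=.036):
    "white lids: skirt circle at z-22mm..; dark hole centre inside the collar at z"
    W=(im.min(2)>140).astype(np.uint8); out=[]
    for b,a,ce in blobs(W,2500):
        x,y,w,h=b
        if not .8<w/h<1.25 or a<.6*w*h or w>200: continue
        hull=cv2.convexHull(np.argwhere(W[y:y+h,x:x+w])[:,::-1]); f=np.zeros((h,w),np.uint8); cv2.fillConvexPoly(f,hull,1)
        g=im[y:y+h,x:x+w].min(2); hb=[q for q in blobs((g<70)&(cv2.erode(f,np.ones((9,9)))>0),15)]
        for q in hb: out.append(("hole",(q[2]+[x,y]).round(1),q[1],q[0][2:],onz(c,*(q[2]+[x,y]),z).round(4)))
        (u,v),ax,_=cv2.fitEllipse(hull+np.array([x,y])); out.append(("skirt",(round(u,1),round(v,1)),np.round(ax,1),onz(c,u,v,z-.026).round(4)))
    return out
E
python3 - <<'E'
from m import *
im,c=snap("wrist","w7")
for l in lids(im,c): print(*l)
d(.437,.068,.018)
E
```

```text
time: 20.45
position: [0.4395, 0.0652, 0.1624]
tool_rot: [2.141, 2.295, 0.003]
ft_force: [0.2, -0.1, -0.4]
grip_width: 1.003
grip_force: 0.0
hole [329.9  67.2] 185 (np.int32(16), np.int32(15)) [0.441  0.1697 0.036 ]
skirt (329.6, 66.5) [85.5 92.3] [0.4414 0.1727 0.01  ]
hole [314.9 188. ] 84 (np.int32(13), np.int32(9)) [0.4357 0.0693 0.036 ]
skirt (315.1, 184.0) [76.2 77.5] [0.4358 0.0668 0.01  ]
shift to (0.437, 0.068, 0.018) : [ 0.0031 -0.0025  0.1442]
```

View pics/w7.png

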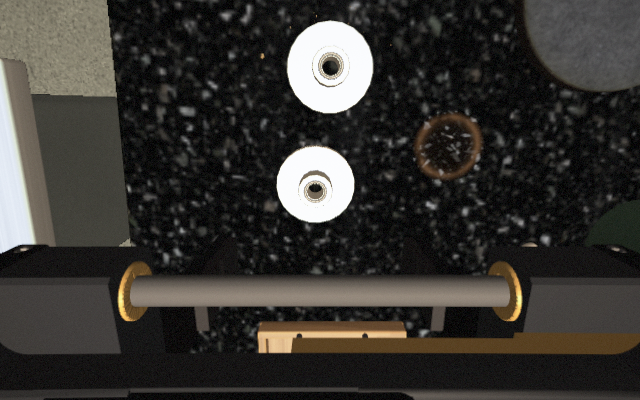

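The nearest lid is centred at about (315,185) with its hole near (315,190), which puts it at about (0.436, 0.068). I'll grasp it by the collar.

```bash
echo '[[[0.003,-0.004,0.04,0,0.8],[0.003,-0.004,0.08,0,0.7],[0.003,-0.004,0.11,0,0.6],[0.003,-0.004,0.13,0,0.6],[0.003,-0.004,0.143,0,0.6],[0.003,-0.004,0.143,0,0.6],[0.003,-0.004,0.143,0,0.6],[0.003,-0.004,0.143,0,0.2],[0.003,-0.004,0.143,0,0.2],[0.003,-0.004,0.143,0,0.2],[0.003,-0.004,0.143,0,0.2],[0.003,-0.004,0.143,0,0.2],[0.003,-0.004,0.143,0,0.2],[0.003,-0.004,0.143,0,0.2]]]' | python3 inch.py 10
echo '[[[0,0,-0.04,0,0.2],[0,0,-0.09,0,0.2],[0,0,-0.14,0,0.2],[0,0,-0.18,0,0.2],[0,0,-0.2,0,0.2],[0,0,-0.2,0,0.2],[0,0,-0.2,0,0.2]]]' | python3 inch.py
python3 - <<'E'
from m import *
im,c=snap("wrist","w8"); d(.468,-.154,.2)
z=ctrl.get_state()["position"][2]+.018
for l in lids(im,c,z): print(*l)
E
```

```text
time: 21.9
position: [0.4342, 0.0677, 0.018]
tool_rot: [2.142, 2.297, -0.0]
ft_force: [-0.8, -0.6, 6.1]
grip_width: 0.34
grip_force: 10.0
time: 22.6
position: [0.4333, 0.0681, 0.2168]
tool_rot: [-2.142, -2.298, 0.001]
ft_force: [0.9, 0.5, -1.2]
grip_width: 0.339
grip_force: 10.0
shift to (0.468, -0.154, 0.2) : [-0.2241  0.0195  0.016 ]
hole [335.1  76.3] 148 (np.int32(14), np.int32(14)) [0.4337 0.1553 0.2341]
skirt (334.6, 75.8) [72.1 77.5] [0.4344 0.1574 0.2081]
```

View pics/w8.png

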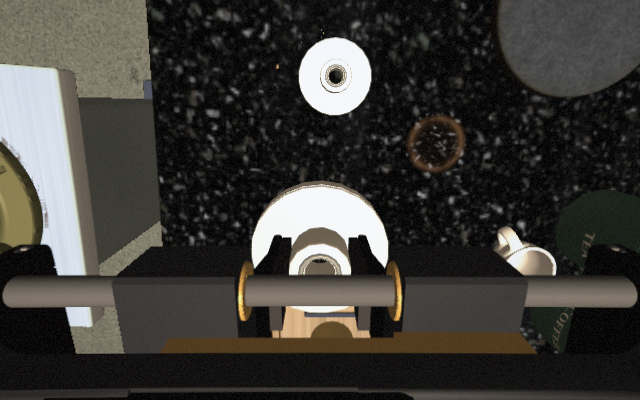

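Lid in hand, held level, with its hole near (321,268). The next lid is at (335,76). Now I'll measure the rims with the top camera, since the arm is clear of the tray.

Run:
```python
from m import *
s=ctrl.get_state(); c=cam("wrist",s); p=s["position"]
print("lid edge y",onz(c,320.5,182.5,p[2]-.004)[1]-.0375-p[1],"hole", (onz(c,321,268,p[2]+.018)-p).round(4), "L/R",(onz(c,252,240,p[2]-.004)-p).round(4),(onz(c,389,240,p[2]-.004)-p).round(4))
T,ct=snap("top","top2")
S=cv2.resize(T[180:265,370:515],None,fx=5,fy=5,interpolation=cv2.INTER_CUBIC); cv2.imwrite("pics/c5.png",S[:,:,::-1])
for k,p in(("y",(.468,-.154,.106)),("c",(.475,-.256,.106)),("t",(.48,-.358,.106))): print(k,((proj(ct,p)-[370,180])*5+2).round(1))
```

```text
lid edge y 0.00025122864052933014 hole [0.0009 0.0013 0.018 ] L/R [-0.0362  0.0037 -0.004 ] [ 0.0368  0.009  -0.004 ]
y [209.1 225.8]
c [410.9 211.8]
t [614.3 201.6]
```

View pics/c5.png

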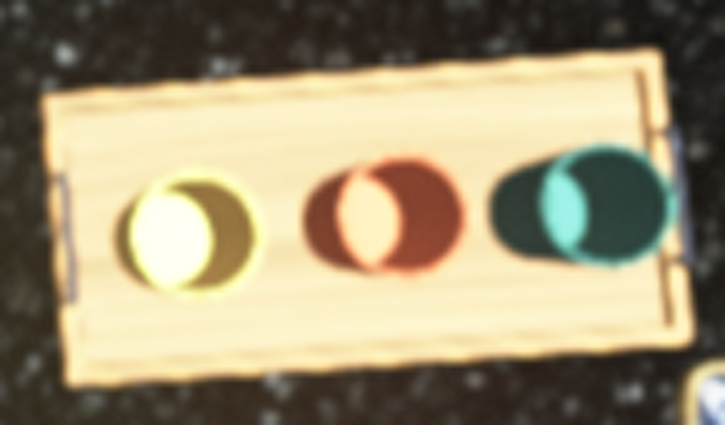

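```bash
echo '[[[-0.05,0.003,-0.01,0,0.2],[-0.1,0.005,-0.02,0,0.2],[-0.15,0.01,-0.02,0,0.2],[-0.2,0.012,-0.02,0,0.2],[-0.25,0.015,-0.02,0,0.2],[-0.3,0.018,-0.02,0,0.2],[-0.335,0.019,-0.02,0,0.2],[-0.335,0.019,-0.02,0,0.2],[-0.335,0.019,-0.02,0,0.2],[-0.335,0.019,-0.02,0,0.2]]]' | python3 inch.py
python3 - <<'E'
from m import *
im,c=snap("wrist","w9"); 
for k in HUE: print(k,rim(im,c,k,.106))
# ring pixel (bright) for yellow with higher saturation
S=cv2.resize(im[0:250,200:440],None,fx=2.4,fy=2.4,interpolation=cv2.INTER_CUBIC); cv2.imwrite("pics/c6.png",S[:,:,::-1])
for k,p in(("y",(.465,-.15,.106)),("c",(.475,-.254,.106))): print(k,proj(c,p).round(1),((proj(c,p)-[200,0])*2.4).round(1))
print(ctrl.get_state()["position"])
E
```

```text
time: 23.7
position: [0.4762, -0.2627, 0.2364]
tool_rot: [-2.138, -2.299, -0.001]
ft_force: [-0.6, 0.1, -0.5]
grip_width: 0.341
grip_force: 10.0
yellow [(array([ 0.4739, -0.2398]), 0.0178, (np.int32(298), np.int32(151)))]
coral []
teal []
y [316.  56.] [278.3 134.4]
c [318.8 182.4] [285.2 437.9]
[ 0.47627296 -0.26268457  0.23691033]
```

View pics/c6.png

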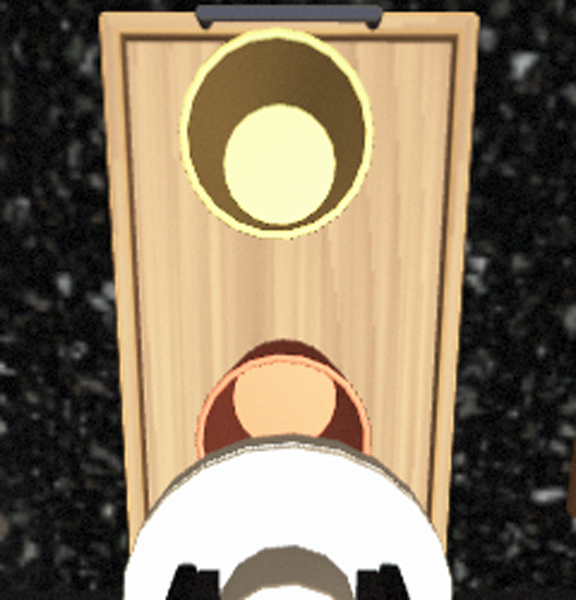

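Run:
```python
from m import *
c=cam("wrist")
f=lambda u,v:onz(c,200+u/2.4,v/2.4,.106)[:2].round(4)
print("Y",f(277,28),f(277,239),f(179,134),f(375,134)); print("C",f(285,356),f(197,437),f(371,437))
d(.464,-.1495,.165); d(.464,-.1495,.114)
```

```text
Y [ 0.4624 -0.1184] [ 0.4671 -0.1836] [ 0.4318 -0.1525] [ 0.4975 -0.1476]
C [ 0.4728 -0.2239] [ 0.4423 -0.2564] [ 0.5071 -0.2515]
shift to (0.464, -0.1495, 0.165) : [ 0.1137 -0.0039  0.072 ]
shift to (0.464, -0.1495, 0.114) : [ 0.1136 -0.0039  0.123 ]
```

```bash
echo '[[[0.05,-0.002,0.02,0,0.2],[0.1,-0.004,0.05,0,0.2],[0.1135,-0.0035,0.068,0,0.2],[0.1135,-0.0035,0.072,0,0.2],[0.1135,-0.0035,0.072,0,0.2],[0.1135,-0.0035,0.072,0,0.2],[0.1135,-0.0035,0.072,0,0.2]]]' | python3 inch.py
python3 -c "
from h import *
d(.464,-.15,.165); d(.464,-.15,.114)"
```

```text
time: 24.45
position: [0.4653, -0.153, 0.1664]
tool_rot: [2.143, 2.295, 0.001]
ft_force: [-1.0, 0.5, -0.7]
grip_width: 0.342
grip_force: 10.0
shift to (0.464, -0.15, 0.165) : [ 0.0031 -0.0011  0.0014]
shift to (0.464, -0.15, 0.114) : [ 0.0032 -0.0012  0.0524]
```

Descend slowly, watching force.

```bash
echo '[[[0.003,-0.001,0.02,0,0.2],[0.003,-0.001,0.03,0,0.2],[0.003,-0.001,0.036,0,0.2],[0.003,-0.001,0.04,0,0.2],[0.003,-0.001,0.044,0,0.2],[0.003,-0.001,0.044,0,0.2]]]' | python3 inch.py
echo '[[[0,0,0.003,0,0.2],[0,0,0.006,0,0.2],[0,0,0.009,0,0.2],[0,0,0.009,0,0.2]]]' | python3 inch.py
python3 -c "
from h import *
d(.464,-.15,.114)"
```

```text
time: 25.05
position: [0.4634, -0.149, 0.1213]
tool_rot: [-2.142, -2.297, -0.0]
ft_force: [0.1, -0.4, -0.4]
grip_width: 0.341
grip_force: 10.0
time: 25.45
position: [0.4638, -0.1491, 0.1131]
tool_rot: [2.142, 2.297, -0.001]
ft_force: [-0.4, 0.1, 3.5]
grip_width: 0.346
grip_force: 10.0
shift to (0.464, -0.15, 0.114) : [-0.0009  0.0001 -0.0009]
```

Fully down: TCP at 0.113 with light contact. Release it and fetch the second lid.

```bash
echo '[[[0,0,0,0,0.6],[0,0,0,0,0.6],[0,0,0,0,0.6],[0,0,-0.03,0,0.6],[0,0,-0.06,0,0.6],[0,0,-0.08,0,0.6],[0.05,0,-0.08,0,0.6],[0.1,0,-0.08,0,0.6],[0.15,0,-0.08,0,0.6],[0.2,0,-0.08,0,0.6],[0.25,0,-0.08,0,0.6],[0.3,0,-0.06,0,0.6],[0.322,0,-0.05,0,0.6],[0.322,0,-0.05,0,0.6],[0.322,0,-0.05,0,0.6],[0.322,0,-0.05,0,0.6]]]' | python3 inch.py
python3 - <<'E'
from m import *
im,c=snap("wrist","w10")
for l in lids(im,c): print(*l)
d(.4414,.172,.018)
T,ct=snap("top","top3")
cv2.imwrite("pics/c7.png",cv2.resize(T[180:265,370:515],None,fx=5,fy=5,interpolation=cv2.INTER_CUBIC)[:,:,::-1])
E
```

```text
time: 27.05
position: [0.4414, 0.1711, 0.1627]
tool_rot: [2.143, 2.296, -0.001]
ft_force: [-0.4, -0.2, 1.1]
grip_width: 0.6
grip_force: 0.0
hole [308.2  45.1] 160 (np.int32(16), np.int32(13)) [0.4243 0.2904 0.036 ]
skirt (308.5, 45.4) [87.1 95.4] [0.4235 0.2941 0.01  ]
hole [319.1 189.4] 82 (np.int32(13), np.int32(8)) [0.4411 0.174  0.036 ]
skirt (319.3, 185.4) [76.1 77.4] [0.4414 0.1714 0.01  ]
shift to (0.4414, 0.172, 0.018) : [ 0.0014 -0.0003  0.1448]
```

View pics/c7.png

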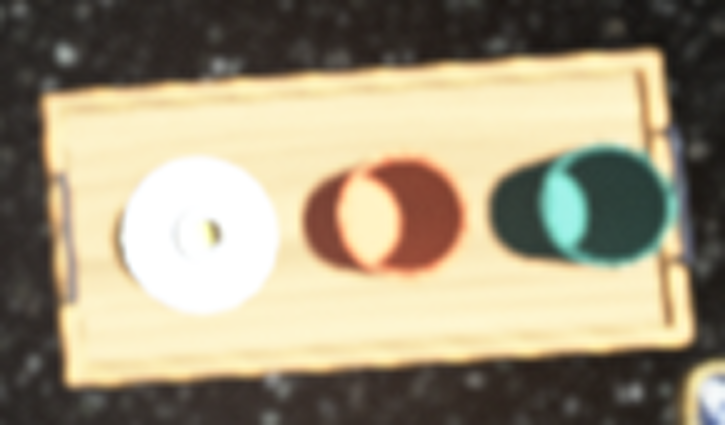

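The top view shows the first lid sitting concentric on the yellow beaker at crop position (200,235), with the coral rim at (403,216) and the teal rim at (606,205).

```bash
echo '[[[0.002,0,0.05,0,0.6],[0.002,0,0.1,0,0.6],[0.002,0,0.125,0,0.6],[0.002,0,0.138,0,0.6],[0.002,0,0.144,0,0.6],[0.002,0,0.144,0,0.6],[0.002,0,0.144,0,0.6],[0.002,0,0.144,0,0.2],[0.002,0,0.144,0,0.2],[0.002,0,0.144,0,0.2],[0.002,0,0.144,0,0.2],[0.002,0,0.144,0,0.2],[0.002,0,0.144,0,0.2]]]' | python3 inch.py 10
echo '[[[0,0,-0.04,0,0.2],[0,0,-0.09,0,0.2],[0,0,-0.14,0,0.2],[0,0,-0.18,0,0.2],[0,0,-0.21,0,0.2],[-0.05,0,-0.22,0,0.2],[-0.1,0,-0.22,0,0.2],[-0.15,0,-0.22,0,0.2],[-0.2,0.01,-0.22,0,0.2],[-0.25,0.01,-0.22,0,0.2],[-0.3,0.01,-0.22,0,0.2],[-0.35,0.01,-0.22,0,0.2],[-0.4,0.01,-0.22,0,0.2],[-0.45,0.01,-0.22,0,0.2],[-0.5,0.01,-0.22,0,0.2],[-0.53,0.01,-0.22,0,0.2],[-0.53,0.01,-0.22,0,0.2],[-0.53,0.01,-0.22,0,0.2]]]' | python3 inch.py
python3 - <<'E'
from m import *
im,c=snap("wrist","w11"); p=ctrl.get_state()["position"]; print(p)
# in-hand lid: upper skirt edge
W=im.min(2)>150; W[:120]=0
rows=[(int(np.argmax(W[:,u])),u) for u in range(300,342,6)]; print(rows)
cols=np.where(W[240,:])[0]; print(cols.min(),cols.max())
r=min(rows)[0]; print("lid edge dy",onz(c,320.5,r,p[2]-.004)[1]-.0375-p[1])
for k in("coral","teal"): print(k,rim(im,c,k,.106,amin=80))
H,S,V=cv2.split(cv2.cvtColor(im,cv2.COLOR_RGB2HSV)); m=(H<=12)&(S>90)&(V>190); q=blobs(m&(np.arange(400)[:,None]<250),60); print(q)
E
```

```text
time: 28.45
position: [0.4411, 0.1742, 0.0188]
tool_rot: [2.142, 2.297, 0.0]
ft_force: [0.4, -1.5, 5.2]
grip_width: 0.357
grip_force: 10.0
time: 30.25
position: [0.4876, -0.3536, 0.2375]
tool_rot: [-2.142, -2.295, -0.002]
ft_force: [0.3, 0.8, -1.1]
grip_width: 0.36
grip_force: 10.0
[ 0.48814896 -0.35231714  0.23798905]
[(120, 300), (120, 306), (120, 312), (120, 318), (120, 324), (120, 330), (120, 336)]
117 599
lid edge dy 0.029778686058340942
coral [(array([ 0.479, -0.259]), 0.0385, (np.int32(271), np.int32(29)))]
teal []
[((np.int32(627), np.int32(193), np.int32(13), np.int32(36)), np.int32(276), array([633.61956522, 212.59782609]))]
```

Run:
```python
from m import *
im=cv2.imread("pics/w11.png")[:,:,::-1].copy(); s=ctrl.get_state(); c=cam("wrist",s); p=s["position"]
for vt in(120,150,180,200,215,230): print(vt,rim(im,c,"coral",.106,vt,60))
W=im.min(2)>130
for u in(308,320,332):
    v=225
    while W[v,u]: v-=1
    print(u,v,end=" ")
print("\n",[tuple(im[v,316]) for v in range(15,60,3)])
```

```text
120 [(array([ 0.4794, -0.2578]), 0.0386, (np.int32(271), np.int32(29)))]
150 [(array([ 0.4794, -0.2578]), 0.0386, (np.int32(271), np.int32(29)))]
180 [(array([ 0.4794, -0.2578]), 0.0386, (np.int32(271), np.int32(29)))]
200 [(array([ 0.4794, -0.2578]), 0.0386, (np.int32(271), np.int32(29)))]
215 [(array([ 0.4781, -0.2611]), 0.0382, (np.int32(271), np.int32(29)))]
230 [(array([ 0.476 , -0.2558]), 0.0344, (np.int32(271), np.int32(29)))]
308 187 320 186 332 188 
 [(np.uint8(246), np.uint8(222), np.uint8(173)), (np.uint8(247), np.uint8(223), np.uint8(173)), (np.uint8(247), np.uint8(222), np.uint8(173)), (np.uint8(247), np.uint8(223), np.uint8(173)), (np.uint8(247), np.uint8(223), np.uint8(172)), (np.uint8(247), np.uint8(222), np.uint8(171)), (np.uint8(254), np.uint8(209), np.uint8(153)), (np.uint8(167), np.uint8(83), np.uint8(62)), (np.uint8(122), np.uint8(58), np.uint8(43)), (np.uint8(119), np.uint8(55), np.uint8(39)), (np.uint8(116), np.uint8(53), np.uint8(35)), (np.uint8(119), np.uint8(58), np.uint8(44)), (np.uint8(120), np.uint8(58), np.uint8(43)), (np.uint8(118), np.uint8(54), np.uint8(39)), (np.uint8(135), np.uint8(69), np.uint8(49))]
```

```bash
sed -i 's/def rim(im,c,col,z,vt=150,amin=150)/def rim(im,c,col,z,vt=150,amin=150,st=60)/; s/(S>60)&(V>vt)/(S>st)\&(V>vt)/' m.py
python3 - <<'E'
from m import *
im=cv2.imread("pics/w11.png")[:,:,::-1].copy(); s=ctrl.get_state(); c=cam("wrist",s); p=s["position"]
for vt in(40,150,200): print(vt,rim(im,c,"coral",.106,vt,60,100))
print("lid dy",onz(c,320,186.5,p[2]-.004)[1]-.0375-p[1])
T,ct=snap("top","top4")
for a in ((40,100),(150,100),(40,80)):
  print("top",[q for q in rim(cv2.resize(T,None,fx=1,fy=1),ct,"coral",.106,a[0],60,a[1])])
d(.4745,-.256,.167)
E
```

```text
40 [(array([ 0.4742, -0.2543]), 0.0327, (np.int32(275), np.int32(35))), (array([ 0.726 , -0.2435]), 0.0226, (np.int32(587), np.int32(56))), (array([ 0.7348, -0.2871]), 0.0253, (np.int32(577), np.int32(114)))]
150 [(array([ 0.4743, -0.2543]), 0.0326, (np.int32(280), np.int32(35)))]
200 []
lid dy -0.0018595012866964855
top [(array([0.1537, 0.4861]), 0.1327, (np.int32(114), np.int32(307)))]
top []
top [(array([0.154 , 0.4841]), 0.1343, (np.int32(114), np.int32(307)))]
shift to (0.4745, -0.256, 0.167) : [ 0.0964 -0.007   0.0715]
```

```bash
echo '[[[0.05,-0.004,0.02,0,0.2],[0.09,-0.007,0.05,0,0.2],[0.1,-0.007,0.068,0,0.2],[0.1,-0.007,0.072,0,0.2],[0.1,-0.007,0.072,0,0.2],[0.1,-0.007,0.072,0,0.2],[0.1,-0.007,0.072,0,0.2]]]' | python3 inch.py
python3 -c "
from h import *
d(.4743,-.2527,.12)"
```

```text
time: 31.05
position: [0.4746, -0.256, 0.1677]
tool_rot: [2.143, 2.294, 0.001]
ft_force: [-0.3, 0.5, -0.6]
grip_width: 0.358
grip_force: 10.0
shift to (0.4743, -0.2527, 0.12) : [ 0.0034 -0.0002  0.0477]
```

```bash
echo '[[[0.003,0,0.02,0,0.2],[0.003,0,0.03,0,0.2],[0.003,0,0.036,0,0.2],[0.003,0,0.041,0,0.2],[0.003,0,0.045,0,0.2],[0.003,0,0.045,0,0.2]]]' | python3 inch.py
echo '[[[0,0,0.003,0,0.2],[0,0,0.006,0,0.2],[0,0,0.009,0,0.2],[0,0,0.009,0,0.2]]]' | python3 inch.py
```

```text
time: 31.65
position: [0.4736, -0.2516, 0.1213]
tool_rot: [-2.142, -2.297, 0.0]
ft_force: [-0.7, -1.0, -0.8]
grip_width: 0.354
grip_force: 10.0
time: 32.05
position: [0.4744, -0.2519, 0.1138]
tool_rot: [2.141, 2.297, -0.001]
ft_force: [-1.9, 0.8, 6.3]
grip_width: 0.362
grip_force: 10.0
```

```bash
echo '[[[0,0,0,0,0.6],[0,0,0,0,0.6],[0,0,0,0,0.6],[0,0,-0.03,0,0.6],[0,0,-0.06,0,0.6],[0,0,-0.08,0,0.6],[0.05,0,-0.1,0,0.6],[0.1,0,-0.1,0,0.6],[0.15,0,-0.1,0,0.6],[0.2,0,-0.1,0,0.6],[0.25,0,-0.1,0,0.6],[0.3,-0.01,-0.1,0,0.6],[0.35,-0.01,-0.1,0,0.6],[0.4,-0.01,-0.1,0,0.6],[0.45,-0.014,-0.08,0,0.6],[0.5,-0.014,-0.05,0,0.6],[0.547,-0.014,-0.05,0,0.6],[0.547,-0.014,-0.05,0,0.6],[0.547,-0.014,-0.05,0,0.6],[0.547,-0.014,-0.05,0,0.6]]]' | python3 inch.py
python3 - <<'E'
from m import *
im,c=snap("wrist","w12")
for l in lids(im,c): print(*l)
d(.4235,.293,.018)
E
```

```text
time: 34.05
position: [0.4207, 0.2937, 0.1622]
tool_rot: [-2.139, -2.3, 0.001]
ft_force: [0.0, -0.9, -0.7]
grip_width: 0.602
grip_force: 0.0
hole [324.  191.5] 58 (np.int32(10), np.int32(8)) [0.4246 0.2953 0.036 ]
skirt (322.8, 187.2) [76.6 77.6] [0.4239 0.2928 0.01  ]
shift to (0.4235, 0.293, 0.018) : [0.0006 0.002  0.1444]
```

```bash
echo '[[[0,0.0025,0.05,0,0.6],[0,0.0025,0.1,0,0.6],[0,0.0025,0.125,0,0.6],[0,0.0025,0.138,0,0.6],[0,0.0025,0.144,0,0.6],[0,0.0025,0.144,0,0.6],[0,0.0025,0.144,0,0.6],[0,0.0025,0.144,0,0.2],[0,0.0025,0.144,0,0.2],[0,0.0025,0.144,0,0.2],[0,0.0025,0.144,0,0.2],[0,0.0025,0.144,0,0.2],[0,0.0025,0.144,0,0.2]]]' | python3 inch.py 10
echo '[[[0,0,-0.04,0,0.2],[0,0,-0.09,0,0.2],[0,0,-0.14,0,0.2],[0,0,-0.18,0,0.2],[0,0,-0.21,0,0.2],[-0.05,0,-0.22,0,0.2],[-0.1,0,-0.22,0,0.2],[-0.15,0.01,-0.22,0,0.2],[-0.2,0.01,-0.22,0,0.2],[-0.25,0.01,-0.22,0,0.2],[-0.3,0.015,-0.22,0,0.2],[-0.35,0.015,-0.22,0,0.2],[-0.4,0.015,-0.22,0,0.2],[-0.45,0.015,-0.22,0,0.2],[-0.5,0.015,-0.22,0,0.2],[-0.55,0.015,-0.22,0,0.2],[-0.6,0.015,-0.22,0,0.2],[-0.65,0.015,-0.22,0,0.2],[-0.7,0.015,-0.22,0,0.2],[-0.72,0.015,-0.22,0,0.2]]]' | python3 inch.py
echo '[[[-0.02,0,0,0,0.2],[-0.02,0,0,0,0.2],[-0.02,0,0,0,0.2]]]' | python3 inch.py
python3 - <<'E'
from m import *
s=ctrl.get_state(); im,c=snap("wrist","w13"); p=s["position"]; print(p)
W=im.min(2)>130
for u in(308,320,332):
    v=225
    while W[v,u]: v-=1
    print(u,v,"lid dy",onz(c,u,v+.5,p[2]-.004)[1]-.0375-p[1])
for vt in(40,120,170): print(vt,rim(im,c,"teal",.106,vt,60,60))
print("lids on",[l for l in lids(im,c,.132)])
E
```

```text
time: 35.4
position: [0.4241, 0.2934, 0.0188]
tool_rot: [2.142, 2.298, 0.0]
ft_force: [-0.5, -1.2, 3.6]
grip_width: 0.348
grip_force: 10.0
time: 37.4
position: [0.4876, -0.4285, 0.237]
tool_rot: [-2.147, -2.292, 0.002]
ft_force: [0.2, -0.6, -1.0]
grip_width: 0.349
grip_force: 10.0
time: 37.7
position: [0.4908, -0.4428, 0.2377]
tool_rot: [-2.141, -2.297, -0.002]
ft_force: [-0.2, 0.3, -0.4]
grip_width: 0.353
grip_force: 10.0
[ 0.49077839 -0.44283119  0.23771074]
308 183 lid dy -0.0007323515526421742
320 183 lid dy -0.0002929788607908823
332 184 lid dy -0.000374591708743377
40 [(array([ 0.4791, -0.3577]), 0.0324, (np.int32(274), np.int32(50)))]
120 [(array([ 0.4791, -0.3577]), 0.0324, (np.int32(274), np.int32(50))), (array([ 0.4806, -0.36  ]), 0.0189, (np.int32(292), np.int32(71)))]
170 [(array([ 0.4792, -0.3577]), 0.0323, (np.int32(274), np.int32(50))), (array([ 0.4806, -0.3599]), 0.0186, (np.int32(292), np.int32(71)))]Traceback (most recent call last):
  File "<stdin>", line 9, in <module>
  File "m.py", line 29, in lids
    (u,v),ax,_=cv2.fitEllipse(hull+np.array([x,y])); out.append(("skirt",(round(u,1),round(v,1)),np.round(ax,1),onz(c,u,v,z-.026).round(4)))
               ~~~~~~~~~~~~~~^^^^^^^^^^^^^^^^^^^^^^
cv2.error: OpenCV(4.12.0) /io/opencv/modules/imgproc/src/shapedescr.cpp:361: error: (-201:Incorrect size of input array) There should be at least 5 points to fit the ellipse in function 'fitEllipseNoDirect'
```

```bash
echo '[[[0.05,-0.003,0.02,0,0.2],[0.08,-0.006,0.05,0,0.2],[0.086,-0.006,0.066,0,0.2],[0.086,-0.006,0.071,0,0.2],[0.086,-0.006,0.071,0,0.2],[0.086,-0.006,0.071,0,0.2],[0.086,-0.006,0.071,0,0.2]]]' | python3 inch.py
python3 -c "
from h import *
d(.479,-.3565,.12)"
```

```text
time: 38.45
position: [0.4793, -0.3596, 0.1688]
tool_rot: [2.142, 2.295, 0.0]
ft_force: [0.6, -0.3, -0.1]
grip_width: 0.35
grip_force: 10.0
shift to (0.479, -0.3565, 0.12) : [ 0.0032 -0.0002  0.0488]
```

```bash
echo '[[[0.003,0,0.02,0,0.2],[0.003,0,0.03,0,0.2],[0.003,0,0.036,0,0.2],[0.003,0,0.041,0,0.2],[0.003,0,0.046,0,0.2],[0.003,0,0.046,0,0.2]]]' | python3 inch.py
echo '[[[0,0,0.003,0,0.2],[0,0,0.006,0,0.2],[0,0,0.009,0,0.2],[0,0,0.009,0,0.2]]]' | python3 inch.py
```

```text
time: 39.05
position: [0.4782, -0.3554, 0.1211]
tool_rot: [-2.142, -2.297, 0.0]
ft_force: [0.5, -0.4, 0.2]
grip_width: 0.347
grip_force: 10.0
time: 39.45
position: [0.4791, -0.3559, 0.1141]
tool_rot: [2.141, 2.297, -0.001]
ft_force: [-1.8, 0.3, 6.6]
grip_width: 0.354
grip_force: 10.0
```

```bash
echo '[[[0,0,0,0,0.6],[0,0,0,0,0.6],[0,0,0,0,0.6],[0,0,-0.05,0,0.6],[0,0,-0.1,0,0.6],[0,0,-0.15,0,0.6],[0,0,-0.19,0,0.6],[-0.03,0,-0.2,0,0.6],[-0.03,0,-0.2,0,0.6],[-0.03,0,-0.2,0,0.6]]]' | python3 inch.py
python3 - <<'E'
from m import *
st=dict(position=np.array([.4734,-.254,.3187]),tool_rot=np.array([-2.14,-2.297,-.002])); c=cam("wrist",st)
for n,a,b in(("y",(467,111),(523,114)),("c",(462,143),(516,157)),("t",(458,173),(509,197)),("g",(455,202),(502,234))):
    print(n,"well",onz(c,*a,.08).round(4),"tip",onz(c,*b,.19).round(4))
im,c=snap("wrist","w14"); cv2.imwrite("pics/c14.png",im[:,:,::-1])
for l in lids(im,c,.132) if 0 else []: print(*l)
W=(im.min(2)>140)
for b,a,ce in blobs(W,2500): print(b,a,ce.round(1),onz(c,*ce,.113).round(4))
print(ctrl.get_state()["position"])
E
```

```text
time: 40.45
position: [0.4802, -0.3859, 0.3118]
tool_rot: [-2.143, -2.296, -0.001]
ft_force: [1.1, 0.7, -0.8]
grip_width: 0.599
grip_force: 0.0
y well [ 0.6379 -0.1737  0.08  ] tip [ 0.6383 -0.1741  0.19  ]
c well [ 0.6392 -0.2102  0.08  ] tip [ 0.641  -0.2101  0.19  ]
t well [ 0.6412 -0.2462  0.08  ] tip [ 0.6432 -0.2459  0.19  ]
g well [ 0.6443 -0.2827  0.08  ] tip [ 0.6448 -0.2814  0.19  ]
(np.int32(266), np.int32(0), np.int32(115), np.int32(185)) 19458 [322.8  89.8] [ 0.4774 -0.296   0.113 ]
[ 0.48032297 -0.38476324  0.31145374]
```

View pics/c14.png

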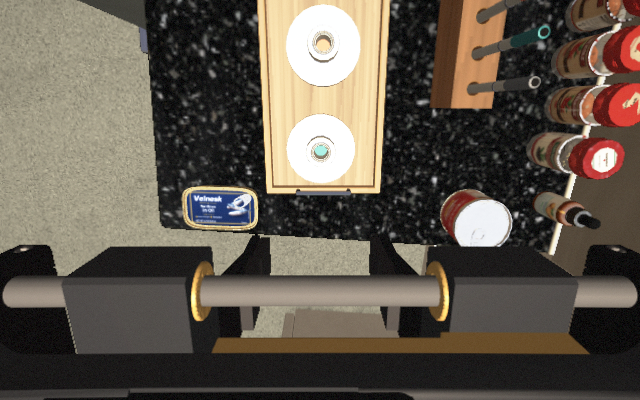

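The lids sit level on teal and coral, with holes near (320,152) and (322,43). The straws stand upright in the stand, spaced 36 mm as specified. Going to the yellow straw.

```bash
echo '[[[0.04,0.03,0,0,0.6],[0.08,0.06,0,0,0.6],[0.12,0.1,0,0,0.6],[0.14,0.13,0,0,0.6],[0.15,0.16,0.02,0,0.6],[0.15,0.172,0.04,0,0.6],[0.15,0.172,0.04,0,0.6],[0.15,0.172,0.04,0,0.6]]]' | python3 inch.py
python3 - <<'E'
from m import *
s=ctrl.get_state(); im,c=snap("wrist","w15"); print(s["position"])
H,S,V=cv2.split(cv2.cvtColor(im,cv2.COLOR_RGB2HSV)); top=np.arange(400)[:,None]<245
for n,h,p in(("y",(18,32),(.638,-.174)),("c",(0,14),(.640,-.21)),("t",(75,98),(.6425,-.246))):
    print(n,proj(c,[*p,.19]).round(1),proj(c,[*p,.08]).round(1),[(b,a,ce.round(1)) for b,a,ce in blobs(top&(H>=h[0])&(H<=h[1])&(S>110)&(V>50),60)])
d(.638,-.174,.141,s)
E
```

```text
time: 41.3
position: [0.6404, -0.2245, 0.2713]
tool_rot: [-2.142, -2.295, 0.003]
ft_force: [-1.2, -0.2, 1.2]
grip_width: 0.602
grip_force: 0.0
[ 0.64036713 -0.22450733  0.27130627]
y [321.2 140.9] [321.  129.5] [((np.int32(169), np.int32(67), np.int32(33), np.int32(54)), np.int32(840), array([187.4,  94.8]))]
c [320.4 189.5] [320.5 164.1] [((np.int32(299), np.int32(108), np.int32(46), np.int32(137)), np.int32(4783), array([320.6, 171.9])), ((np.int32(429), np.int32(121), np.int32(34), np.int32(38)), np.int32(343), array([442.2, 133.8])), ((np.int32(446), np.int32(124), np.int32(60), np.int32(48)), np.int32(1784), array([474.6, 146.3])), ((np.int32(125), np.int32(132), np.int32(10), np.int32(37)), np.int32(110), array([129.8, 150.6])), ((np.int32(166), np.int32(159), np.int32(47), np.int32(49)), np.int32(981), array([195.2, 177. ])), ((np.int32(420), np.int32(166), np.int32(71), np.int32(59)), np.int32(1852), array([455.3, 194.4])), ((np.int32(462), np.int32(199), np.int32(10), np.int32(11)), np.int32(66), array([466.2, 203.2])), ((np.int32(419), np.int32(207), np.int32(26), np.int32(38)), np.int32(290), array([428.1, 224.8])), ((np.int32(433), np.int32(223), np.int32(51), np.int32(22)), np.int32(772), array([455.6, 235.7]))]
t [320.3 234.4] [320.4 196.7] [((np.int32(315), np.int32(215), np.int32(11), np.int32(24)), np.int32(152), array([319.9, 223.5])), ((np.int32(177), np.int32(235), np.int32(36), np.int32(10)), np.int32(197), array([194.9, 240.5]))]
shift to (0.638, -0.174, 0.141) : [0.0505 0.0015 0.1303]
```

```bash
echo '[[[0.04,0.0015,0,0,0.6],[0.05,0.0015,0,0,0.6],[0.05,0.0015,0,0,0.6],[0.05,0.0015,0.05,0,0.6],[0.05,0.0015,0.09,0,0.6],[0.05,0.0015,0.12,0,0.6],[0.05,0.0015,0.13,0,0.6],[0.05,0.0015,0.13,0,0.6],[0.05,0.0015,0.13,0,0],[0.05,0.0015,0.13,0,0],[0.05,0.0015,0.13,0,0],[0.05,0.0015,0.13,0,0],[0.05,0.0015,0.13,0,0],[0.05,0.0015,0.13,0,0],[0.05,0.0015,0.13,0,0],[0.05,0.0015,0.13,0,0]]]' | python3 inch.py 8
echo '[[[0,0,-0.03,0,0],[0,0,-0.07,0,0],[0,0,-0.11,0,0],[0,0,-0.14,0,0],[0,0,-0.15,0,0],[0,0,-0.15,0,0],[0,0,-0.15,0,0]]]' | python3 inch.py
python3 -c "
from h import *
d(.464,-.20,.295)"
```

```text
time: 42.95
position: [0.6398, -0.1737, 0.1427]
tool_rot: [2.142, 2.298, 0.0]
ft_force: [0.5, -0.5, 1.5]
grip_width: 0.114
grip_force: 8.0
time: 43.65
position: [0.639, -0.1738, 0.2907]
tool_rot: [-2.141, -2.296, 0.002]
ft_force: [0.1, -0.6, -0.7]
grip_width: 0.112
grip_force: 8.0
shift to (0.464, -0.2, 0.295) : [-0.0139 -0.1764 -0.0039]
```

```bash
echo '[[[-0.003,-0.045,-0.005,0,0],[-0.006,-0.09,-0.005,0,0],[-0.01,-0.135,-0.005,0,0],[-0.014,-0.17,-0.005,0,0],[-0.014,-0.176,-0.005,0,0],[-0.014,-0.176,-0.005,0,0],[-0.014,-0.176,-0.005,0,0],[-0.014,-0.176,-0.005,0,0]]]' | python3 inch.py
python3 - <<'E'
from m import *
s=ctrl.get_state(); im,c=snap("wrist","w16"); p=s["position"]; print(p)
M=R.from_rotvec(s["tool_rot"]).as_matrix()
for L in(.16,.13,.06,.0): print("straw pred",L,proj(c,p+M@[0,0,L and L-.0]).round(1))
print("hole preds",proj(c,[.464,-.15,.132]),proj(c,[.4743,-.2545,.132]))
g=im.min(2)
for b,a,ce in blobs((g<120),20):
    if a<1500 and 250<ce[0]<400 and ce[1]<260: print(b,a,ce.round(1),onz(c,*ce,.132).round(4))
cv2.imwrite("pics/c16.png",cv2.resize(im[40:310,220:420],None,fx=2.2,fy=2.2,interpolation=cv2.INTER_CUBIC)[:,:,::-1])
E
```

```text
time: 44.45
position: [0.4661, -0.1991, 0.297]
tool_rot: [-2.139, -2.299, -0.002]
ft_force: [-0.1, 0.1, 0.3]
grip_width: 0.112
grip_force: 8.0
[ 0.46613021 -0.19912188  0.29699553]
straw pred 0.16 [319.3 184.1]
straw pred 0.13 [319.3 191.8]
straw pred 0.06 [319.2 217.1]
straw pred 0.0 [319. 254.]
hole preds [320.79395779 133.2197252 ] [323.15329179 235.18458984]
(np.int32(314), np.int32(134), np.int32(14), np.int32(8)) 36 [320.2 138.3] [ 0.4638 -0.1549  0.132 ]
```

View pics/c16.png

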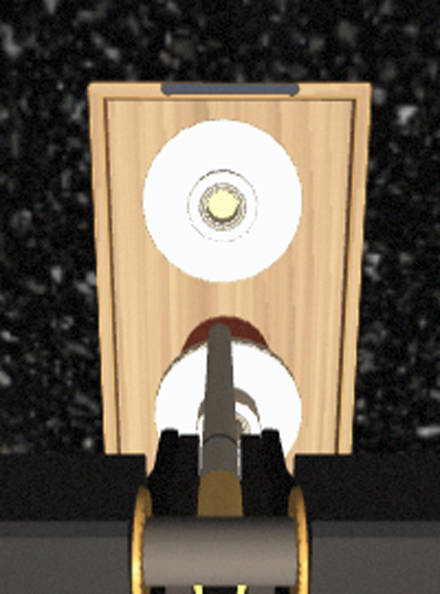

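The hole of the yellow lid is at crop (222,205), pixel (320.9,133.2), which matches (0.464, −0.150). The held straw hangs vertically with its lower end near (320,192), within about 1 mm of the tool axis.

```bash
echo '[[[0.03,0,0,0,0],[0.0495,0.001,0.01,0,0],[0.0495,0.001,0.013,0,0],[0.0495,0.001,0.013,0,0],[0.0495,0.001,0.013,0,0],[0.0495,0.001,0.013,0,0]]]' | python3 inch.py
python3 -c "
from h import *
d(.4637,-.149,.28)"
```

```text
time: 45.1
position: [0.4628, -0.1516, 0.2847]
tool_rot: [-2.144, -2.296, -0.001]
ft_force: [-0.4, 0.4, -1.0]
grip_width: 0.114
grip_force: 8.0
shift to (0.4637, -0.149, 0.28) : [0.0025 0.0011 0.0047]
```

```bash
echo '[[[0.0025,0.001,0.005,0,0],[0.0025,0.001,0.01,0,0],[0.0025,0.001,0.015,0,0],[0.0025,0.001,0.02,0,0],[0.0025,0.001,0.023,0,0],[0.0025,0.001,0.026,0,0],[0.0025,0.001,0.026,0,0]]]' | python3 inch.py
python3 - <<'E'
from m import *
s=ctrl.get_state(); im,c=snap("wrist","w17"); print(s["position"],s["ft_force"]); d(.4637,-.149,.258,s)
E
```

```text
time: 45.8
position: [0.4632, -0.148, 0.2581]
tool_rot: [-2.142, -2.297, 0.0]
ft_force: [-0.2, -1.0, -0.6]
grip_width: 0.11
grip_force: 8.0
[ 0.46318135 -0.14798872  0.25813652] [-0.16485853 -0.98058828 -0.58645096]
shift to (0.4637, -0.149, 0.258) : [-0.001   0.0004  0.0001]
```

No vertical force with the tip 7 mm below the top of the collar, so it is in. Continue down.

```bash
echo '[[[0,0,0.01,0,0],[0,0,0.02,0,0],[0,0,0.03,0,0],[0,0,0.04,0,0],[0,0,0.04,0,0]]]' | python3 inch.py; echo '[[[0,0,0.02,0,0],[0,0,0.04,0,0],[0,0,0.06,0,0],[0,0,0.068,0,0],[0,0,0.07,0,0],[0,0,0.07,0,0]]]' | python3 inch.py
```

```text
time: 46.35
position: [0.4623, -0.1476, 0.2167]
tool_rot: [-2.14, -2.296, 0.001]
ft_force: [-0.1, 0.0, 0.6]
grip_width: 0.108
grip_force: 8.0
time: 46.95
position: [0.4637, -0.148, 0.149]
tool_rot: [2.142, 2.298, 0.0]
ft_force: [-0.3, -0.4, -0.9]
grip_width: 0.112
grip_force: 8.0
```

```bash
echo '[[[0,0,0,0,0.3],[0,0,0,0,0.6],[0,0,0,0,0.6],[0,0,-0.05,0,0.6],[0,0,-0.1,0,0.6],[0,0,-0.13,0,0.6],[0,0,-0.13,0,0.6],[-0.02,0.04,-0.13,0,0.6],[-0.04,0.08,-0.13,0,0.6],[-0.06,0.12,-0.13,0,0.6],[-0.073,0.16,-0.13,0,0.6],[-0.073,0.172,-0.13,0,0.6],[-0.073,0.172,-0.13,0,0.6],[-0.073,0.172,-0.13,0,0.6],[-0.073,0.172,-0.13,0,0.6]]]' | python3 inch.py
python3 -c "
from h import *
d(.6405,-.21,.142)"
```

```text
time: 48.45
position: [0.6392, -0.2086, 0.2788]
tool_rot: [2.142, 2.298, -0.002]
ft_force: [-0.5, 0.6, 0.1]
grip_width: 0.602
grip_force: 0.0
shift to (0.6405, -0.21, 0.142) : [-0.0013  0.0012  0.1368]
```

```bash
echo '[[[-0.001,0.001,0.05,0,0.6],[-0.001,0.001,0.1,0,0.6],[-0.001,0.001,0.125,0,0.6],[-0.001,0.001,0.137,0,0.6],[-0.001,0.001,0.137,0,0.6],[-0.001,0.001,0.137,0,0],[-0.001,0.001,0.137,0,0],[-0.001,0.001,0.137,0,0],[-0.001,0.001,0.137,0,0],[-0.001,0.001,0.137,0,0],[-0.001,0.001,0.137,0,0],[-0.001,0.001,0.137,0,0],[-0.001,0.001,0.137,0,0]]]' | python3 inch.py 8
echo '[[[0,0,-0.03,0,0],[0,0,-0.07,0,0],[0,0,-0.11,0,0],[0,0,-0.14,0,0],[0,0,-0.15,0,0],[0,0,-0.15,0,0],[0,0,-0.15,0,0]]]' | python3 inch.py
python3 -c "
from h import *
d(.478,-.304,.295)"
```

```text
time: 49.75
position: [0.6413, -0.2097, 0.1416]
tool_rot: [2.142, 2.298, 0.0]
ft_force: [-0.2, -0.9, 0.3]
grip_width: 0.112
grip_force: 8.0
time: 50.45
position: [0.6405, -0.2097, 0.2897]
tool_rot: [-2.141, -2.296, 0.002]
ft_force: [-0.4, -1.3, -0.1]
grip_width: 0.11
grip_force: 8.0
shift to (0.478, -0.304, 0.295) : [-0.0826 -0.1688 -0.0049]
```

```bash
echo '[[[-0.02,-0.045,-0.005,0,0],[-0.04,-0.09,-0.005,0,0],[-0.06,-0.135,-0.005,0,0],[-0.083,-0.165,-0.005,0,0],[-0.083,-0.169,-0.005,0,0],[-0.083,-0.169,-0.005,0,0],[-0.083,-0.169,-0.005,0,0],[-0.083,-0.169,-0.005,0,0]]]' | python3 inch.py
cat >> m.py <<'E'
def hole(im,c,guess):
    "centroid of non-white pixels within 9 mm of the guess on the collar top (z .132), and skirt-blob ellipse at z .109"
    u,v=proj(c,[*guess,.132]); r=np.linalg.norm(proj(c,[guess[0]+.0085,guess[1],.132])-[u,v]); yy,xx=np.mgrid[:400,:640]
    for _ in range(5):
        m=(im.min(2)<190)&((xx-u)**2+(yy-v)**2<r*r); u,v=xx[m].mean(),yy[m].mean()
    W=(im.min(2)>190).astype(np.uint8); n,l,s,ce=cv2.connectedComponentsWithStats(W)
    k=l[int(v-2*r),int(u)]; h=cv2.convexHull(np.argwhere(l==k)[:,::-1]) if k else None
    e=cv2.fitEllipse(h) if h is not None else None
    return (round(u,1),round(v,1)),m.sum(),onz(c,u,v,.132).round(4),(np.round(e[0],1),np.round(e[1],1),onz(c,*e[0],.109).round(4)) if e else None
def straw(im,c,p,L):
    "straw columns between the fingers and lower end, at row of depth L"
    for l in(L-.03,L-.015):
        u,v=proj(c,p-[0,0,l]).round().astype(int); row=im[v,u-16:u+17].astype(int); print(l,(u,v),row.mean(1).astype(int).tolist())
    u,v=proj(c,p-[0,0,L]).round().astype(int); print("end",(u,v),im[v-14:v+5,u].mean(1).astype(int).tolist())
E
python3 - <<'E'
from m import *
im0=cv2.imread("pics/w16.png")[:,:,::-1].copy(); p0=np.array([.46613,-.19912,.297]); c0=cam("wrist",dict(position=p0,tool_rot=np.array([-2.139,-2.299,-.002])))
print("ref",hole(im0,c0,(.464,-.15))); straw(im0,c0,p0,.133)
s=ctrl.get_state(); im,c=snap("wrist","w18"); p=s["position"]; print(p,s["tool_rot"])
print(hole(im,c,(.4743,-.254))); straw(im,c,p,.132)
E
```

```text
time: 51.25
position: [0.4794, -0.3026, 0.2959]
tool_rot: [-2.138, -2.3, -0.002]
ft_force: [0.3, 0.3, -0.2]
grip_width: 0.111
grip_force: 8.0
ref ((np.float64(322.5), np.float64(138.8)), np.int64(101), array([ 0.466 , -0.1551,  0.132 ]), (array([320.6, 130.8]), array([72.1, 73.7]), array([ 0.4638, -0.1494,  0.109 ])))
0.10300000000000001 (np.int64(319), np.int64(200)) [98, 88, 153, 188, 218, 249, 250, 252, 252, 252, 252, 132, 73, 78, 78, 78, 78, 78, 76, 76, 75, 79, 193, 252, 252, 252, 252, 252, 252, 252, 252, 252, 252]
0.11800000000000001 (np.int64(319), np.int64(196)) [164, 65, 59, 58, 59, 75, 95, 98, 100, 104, 185, 100, 71, 75, 78, 76, 75, 77, 78, 78, 80, 80, 204, 218, 184, 216, 184, 178, 163, 163, 165, 145, 101]
end (np.int64(319), np.int64(191)) [190, 193, 193, 194, 193, 193, 167, 85, 60, 58, 76, 79, 78, 81, 77, 81, 74, 78, 80]
[ 0.47944176 -0.30264241  0.2959236 ] [-2.13809197e+00 -2.30033933e+00 -1.53254579e-03]
((np.float64(318.1), np.float64(133.8)), np.int64(206), array([ 0.4747, -0.2542,  0.132 ]), (array([317.9, 131.5]), array([72.6, 73.8]), array([ 0.4744, -0.2538,  0.109 ])))
0.10200000000000001 (np.int64(319), np.int64(201)) [254, 253, 253, 253, 253, 254, 254, 253, 253, 254, 254, 88, 83, 84, 81, 82, 85, 86, 84, 84, 86, 88, 206, 254, 254, 254, 254, 254, 254, 254, 254, 254, 253]
0.117 (np.int64(319), np.int64(196)) [164, 227, 230, 252, 253, 253, 253, 253, 254, 254, 254, 152, 82, 80, 82, 86, 84, 87, 83, 83, 86, 87, 239, 247, 238, 201, 180, 107, 98, 107, 89, 53, 41]
end (np.int64(319), np.int64(191)) [203, 206, 203, 206, 202, 143, 65, 40, 42, 44, 71, 82, 82, 86, 79, 84, 82, 85, 84]
```

```bash
python3 -c "
from h import *
d(.4738,-.2528,.284)"
echo '[[[0.03,-0.001,0,0,0],[0.05,-0.002,0.01,0,0],[0.05,-0.002,0.012,0,0],[0.05,-0.002,0.012,0,0],[0.05,-0.002,0.012,0,0],[0.05,-0.002,0.012,0,0],[0.05,-0.002,0.012,0,0]]]' | python3 inch.py
python3 -c "
from h import *
d(.4738,-.2528,.258)"
```

```text
shift to (0.4738, -0.2528, 0.284) : [ 0.0502 -0.002   0.0121]
time: 52.0
position: [0.473, -0.2553, 0.2846]
tool_rot: [2.143, 2.297, 0.001]
ft_force: [0.4, -0.8, -0.6]
grip_width: 0.111
grip_force: 8.0
shift to (0.4738, -0.2528, 0.258) : [0.0024 0.001  0.0266]
```

```bash
echo '[[[0.0025,0.001,0.005,0,0],[0.0025,0.001,0.01,0,0],[0.0025,0.001,0.015,0,0],[0.0025,0.001,0.02,0,0],[0.0025,0.001,0.023,0,0],[0.0025,0.001,0.026,0,0],[0.0025,0.001,0.026,0,0]]]' | python3 inch.py
echo '[[[0,0,0.005,0,0],[0,0,0.01,0,0],[0,0,0.015,0,0],[0,0,0.015,0,0]]]' | python3 inch.py
```

```text
time: 52.7
position: [0.4734, -0.252, 0.258]
tool_rot: [-2.142, -2.297, 0.0]
ft_force: [0.4, -0.1, -0.1]
grip_width: 0.11
grip_force: 8.0
time: 53.1
position: [0.4732, -0.2519, 0.2426]
tool_rot: [-2.141, -2.297, 0.0]
ft_force: [0.6, -0.3, -0.3]
grip_width: 0.113
grip_force: 8.0
```

```bash
echo '[[[0,0,0.02,0,0],[0,0,0.04,0,0],[0,0,0.06,0,0],[0,0,0.08,0,0],[0,0,0.09,0,0],[0,0,0.094,0,0],[0,0,0.094,0,0]]]' | python3 inch.py
echo '[[[0,0,0,0,0.3],[0,0,0,0,0.6],[0,0,0,0,0.6],[0,0,-0.05,0,0.6],[0,0,-0.1,0,0.6],[0,0,-0.13,0,0.6],[0,0,-0.13,0,0.6],[0,0.04,-0.13,0,0.6],[0,0.08,-0.13,0,0.6],[-0.003,0.12,-0.13,0,0.6],[-0.005,0.16,-0.13,0,0.6],[-0.005,0.17,-0.13,0,0.6],[-0.005,0.17,-0.13,0,0.6],[-0.005,0.17,-0.13,0,0.6],[-0.005,0.17,-0.13,0,0.6]]]' | python3 inch.py
python3 -c "
from h import *
d(.6428,-.246,.142)"
```

```text
time: 53.8
position: [0.4738, -0.2519, 0.1496]
tool_rot: [-2.142, -2.298, -0.0]
ft_force: [0.5, -0.1, 0.0]
grip_width: 0.117
grip_force: 8.0
time: 55.3
position: [0.6424, -0.2459, 0.2801]
tool_rot: [2.143, 2.296, -0.002]
ft_force: [-0.6, -0.0, 0.2]
grip_width: 0.601
grip_force: 0.0
shift to (0.6428, -0.246, 0.142) : [1.000e-04 5.000e-04 1.381e-01]
```

```bash
echo '[[[0,0.0005,0.05,0,0.6],[0,0.0005,0.1,0,0.6],[0,0.0005,0.125,0,0.6],[0,0.0005,0.138,0,0.6],[0,0.0005,0.138,0,0.6],[0,0.0005,0.138,0,0],[0,0.0005,0.138,0,0],[0,0.0005,0.138,0,0],[0,0.0005,0.138,0,0],[0,0.0005,0.138,0,0],[0,0.0005,0.138,0,0],[0,0.0005,0.138,0,0],[0,0.0005,0.138,0,0]]]' | python3 inch.py 8
echo '[[[0,0,-0.03,0,0],[0,0,-0.07,0,0],[0,0,-0.11,0,0],[0,0,-0.14,0,0],[0,0,-0.155,0,0],[0,0,-0.155,0,0],[0,0,-0.155,0,0]]]' | python3 inch.py
python3 -c "
from h import *
d(.4825,-.406,.296)"
```

```text
time: 56.6
position: [0.6442, -0.2451, 0.1416]
tool_rot: [2.142, 2.298, 0.0]
ft_force: [0.7, -0.7, 0.7]
grip_width: 0.107
grip_force: 8.0
time: 57.3
position: [0.6437, -0.2451, 0.2949]
tool_rot: [-2.141, -2.297, 0.002]
ft_force: [0.3, 0.4, -1.3]
grip_width: 0.111
grip_force: 8.0
shift to (0.4825, -0.406, 0.296) : [-0.1492 -0.1721 -0.0009]
```

```bash
echo '[[[-0.03,-0.035,0,0,0],[-0.06,-0.07,0,0,0],[-0.09,-0.105,0,0,0],[-0.12,-0.14,0,0,0],[-0.149,-0.172,0,0,0],[-0.149,-0.172,0,0,0],[-0.149,-0.172,0,0,0],[-0.149,-0.172,0,0,0],[-0.149,-0.172,0,0,0]]]' | python3 inch.py
python3 - <<'E'
from m import *
s=ctrl.get_state(); im,c=snap("wrist","w19"); p=s["position"]; print(p)
h=hole(im,c,(.4791,-.357)); print(h); straw(im,c,p,.132)
d(.4785,-.3555,.284)
E
```

```text
time: 58.2
position: [0.4841, -0.4038, 0.2959]
tool_rot: [-2.138, -2.301, -0.001]
ft_force: [-0.3, -0.2, 0.2]
grip_width: 0.11
grip_force: 8.0
[ 0.48414523 -0.4037687   0.29587616]
((np.float64(318.3), np.float64(134.8)), np.int64(198), array([ 0.4796, -0.3563,  0.132 ]), (array([317.8, 132.3]), array([72.7, 74.2]), array([ 0.479 , -0.3558,  0.109 ])))
0.10200000000000001 (np.int64(319), np.int64(201)) [25, 21, 18, 17, 20, 26, 21, 18, 13, 18, 30, 73, 86, 92, 89, 93, 89, 88, 91, 90, 91, 97, 51, 18, 15, 33, 31, 24, 13, 21, 16, 20, 13]
0.117 (np.int64(319), np.int64(196)) [50, 45, 36, 45, 50, 46, 38, 25, 21, 23, 15, 47, 89, 90, 91, 89, 93, 92, 92, 91, 92, 95, 31, 3, 14, 16, 17, 18, 1, 13, 3, 23, 35]
end (np.int64(319), np.int64(191)) [173, 210, 216, 135, 105, 113, 116, 112, 48, 17, 26, 84, 92, 91, 93, 90, 91, 95, 90]
shift to (0.4785, -0.3555, 0.284) : [ 0.0487 -0.0021  0.0122]
```

```bash
echo '[[[0.03,-0.001,0,0,0],[0.05,-0.002,0.01,0,0],[0.05,-0.002,0.012,0,0],[0.05,-0.002,0.012,0,0],[0.05,-0.002,0.012,0,0],[0.05,-0.002,0.012,0,0],[0.05,-0.002,0.012,0,0]]]' | python3 inch.py
python3 -c "
from h import *
d(.4783,-.3545,.258)"
```

```text
time: 58.95
position: [0.4775, -0.3568, 0.2846]
tool_rot: [2.143, 2.297, 0.001]
ft_force: [0.1, -0.6, -0.4]
grip_width: 0.113
grip_force: 8.0
shift to (0.4783, -0.3545, 0.258) : [0.0022 0.0009 0.0266]
```

```bash
echo '[[[0.0025,0.001,0.005,0,0],[0.0025,0.001,0.01,0,0],[0.0025,0.001,0.015,0,0],[0.0025,0.001,0.02,0,0],[0.0025,0.001,0.023,0,0],[0.0025,0.001,0.026,0,0],[0.0025,0.001,0.026,0,0]]]' | python3 inch.py
echo '[[[0,0,0.005,0,0],[0,0,0.01,0,0],[0,0,0.015,0,0],[0,0,0.015,0,0]]]' | python3 inch.py
```

```text
time: 59.65
position: [0.478, -0.3535, 0.258]
tool_rot: [-2.142, -2.297, 0.0]
ft_force: [0.5, 0.2, 0.1]
grip_width: 0.11
grip_force: 8.0
time: 60.05
position: [0.4779, -0.3533, 0.2426]
tool_rot: [-2.141, -2.297, 0.0]
ft_force: [0.2, -0.0, -0.5]
grip_width: 0.11
grip_force: 8.0
```

```bash
echo '[[[0,0,0.02,0,0],[0,0,0.04,0,0],[0,0,0.06,0,0],[0,0,0.08,0,0],[0,0,0.09,0,0],[0,0,0.094,0,0],[0,0,0.094,0,0]]]' | python3 inch.py
echo '[[[0,0,0,0,0.3],[0,0,0,0,0.6],[0,0,0,0,0.6],[0,0,-0.05,0,0.6],[0,0,-0.1,0,0.6],[0,0,-0.15,0,0.6],[0,0,-0.17,0,0.6],[-0.04,0,-0.17,0,0.6],[-0.08,0,-0.17,0,0.6],[-0.12,0,-0.17,0,0.6],[-0.12,0,-0.17,0,0.6],[-0.12,0,-0.17,0,0.6],[-0.12,0,-0.17,0,0.6],[-0.12,0,-0.17,0,0.6]]]' | python3 inch.py
python3 - <<'E'
from m import *
s=ctrl.get_state(); im,c=snap("wrist","w20"); T,ct=snap("top","top5"); S,cs=snap("scene","sc5"); print(s["position"],c["o"])
B=dict(y=((.464,-.15),(18,32)),c=((.4744,-.254),(0,14)),t=((.479,-.356),(72,98)))
for n,(p,h) in B.items():
  for nm,I,cc in(("w",im,c),("top",T,ct),("sc",S,cs)):
    H,Sa,V=cv2.split(cv2.cvtColor(I,cv2.COLOR_RGB2HSV)); a=proj(cc,[*p,.191]); b=proj(cc,[*p,.151])
    bl=[(q[0],ce.round(0)) for q,A,ce in [(b_,A_,c_) for b_,A_,c_ in blobs((H>=h[0])&(H<=h[1])&(Sa>100)&(V>50),6)] if np.linalg.norm(ce-(a+b)/2)<18]
    print(n,nm,"tip",a.round(0),"soft end",b.round(0),[(tuple(map(int,k)),e) for k,e in bl])
E
```

```text
time: 60.75
position: [0.4784, -0.3534, 0.1496]
tool_rot: [-2.142, -2.298, -0.0]
ft_force: [0.5, 0.9, 0.4]
grip_width: 0.111
grip_force: 8.0
time: 62.15
position: [0.4874, -0.4716, 0.3204]
tool_rot: [2.139, 2.3, -0.0]
ft_force: [-0.1, -0.1, 0.1]
grip_width: 0.601
grip_force: 0.0
[ 0.48740121 -0.47157857  0.32043023] [ 0.48198853 -0.39521402  0.48273741]
y w tip [ 320. -319.] soft end [ 320. -251.] []
y top tip [418. 225.] soft end [414. 226.] []Traceback (most recent call last):
  File "<stdin>", line 8, in <module>
TypeError: 'numpy.int32' object is not iterable
```

Run:
```python
from m import *
L=lambda f:cv2.imread(f"pics/{f}.png")[:,:,::-1].copy()
B=dict(y=((.464,-.15),(18,32)),c=((.4744,-.254),(0,14)),t=((.479,-.356),(72,98)))
for f,cc in(("top5",cam("top")),("sc5",cam("scene"))):
  I=L(f); H,Sa,V=cv2.split(cv2.cvtColor(I,cv2.COLOR_RGB2HSV))
  for n,(p,h) in B.items():
    a=proj(cc,[*p,.191]); b=proj(cc,[*p,.151]); m=(a+b)/2
    bl=[(tuple(map(int,q)),int(A),tuple(ce.round(0))) for q,A,ce in blobs((H>=h[0])&(H<=h[1])&(Sa>80)&(V>40),4) if np.linalg.norm(ce-m)<25 and A<400]
    r=proj(cc,[*p,.13]); W=(I.min(2)>150); w=[(tuple(map(int,q)),int(A)) for q,A,ce in blobs(W,60) if np.linalg.norm(ce-proj(cc,[*p,.113]))<14]
    print(f,n,"tip",a.round(0),"soft end",b.round(0),"foot",proj(cc,[*p,.006]).round(0),bl,"lid px",proj(cc,[*p,.113]).round(0),w)
```

```text
top5 y tip [418. 225.] soft end [414. 226.] foot [402. 227.] [((391, 222, 4, 14), 24, (np.float64(392.0), np.float64(229.0))), ((411, 225, 4, 3), 9, (np.float64(412.0), np.float64(226.0)))] lid px [410. 226.] []
top5 c tip [462. 221.] soft end [457. 221.] foot [440. 224.] [((454, 221, 8, 2), 13, (np.float64(457.0), np.float64(221.0)))] lid px [452. 222.] [((380, 191, 128, 65), 6361)]
top5 t tip [507. 219.] soft end [499. 220.] foot [477. 222.] [] lid px [493. 220.] []
sc5 y tip [372. 184.] soft end [371. 200.] foot [367. 254.] [((369, 182, 7, 19), 104, (np.float64(372.0), np.float64(190.0)))] lid px [370. 214.] [((353, 204, 34, 22), 484)]
sc5 c tip [418. 194.] soft end [416. 211.] foot [409. 266.] [] lid px [414. 226.] [((397, 215, 36, 24), 533)]
sc5 t tip [466. 207.] soft end [463. 224.] foot [453. 281.] [((462, 207, 6, 16), 52, (np.float64(464.0), np.float64(215.0)))] lid px [460. 240.] [((442, 228, 38, 25), 594)]
```

Run:
```python
from m import *
I=cv2.imread("pics/sc5.png"); H,S,V=cv2.split(cv2.cvtColor(I,cv2.COLOR_BGR2HSV))
for q,A,ce in blobs(((H<=15)|(H>=165))&(S>110)&(V>40)&(np.arange(640)>400)&(np.arange(640)<436)&(np.arange(400)[:,None]<290)&(np.arange(400)[:,None]>180),5): print(tuple(map(int,q)),A,ce.round(0))
```

```text
(401, 187, 35, 53) 815 [421. 208.]
(401, 238, 35, 36) 796 [413. 255.]
(401, 283, 21, 7) 77 [408. 287.]
```

Run:
```python
from m import *
a=cv2.imread("pics/sc5.png").astype(int); b=cv2.imread("pics/scene0.png").astype(int)
D=(abs(a-b).sum(2)>60)[:, 408:428]; print([int(r) for r in range(180,218) if D[r-0].sum()>=3]); 
for r in range(184,218,2): print(r,"".join("#" if x else "." for x in D[r]))
```

```text
[180, 181, 182, 183, 184, 185, 186, 187, 188, 189, 190, 191, 192, 193, 194, 195, 196, 197, 198, 199, 200, 201, 202, 203, 204, 205, 206, 207, 212, 213, 214, 215, 216, 217]
184 ...#####...........#
186 ...#####............
188 ...#####............
190 ..#####............#
192 ..#####..###.......#
194 ..##########....####
196 ...###..####.....##.
198 ..####.###......####
200 ...##.######......#.
202 ..##########....###.
204 .....#######....##..
206 .....#######....###.
208 ....................
210 ....................
212 ......####..........
214 ..########..........
216 ###############.....
```

The new coral straw's tip is at row 192. That is 2 rows above the predicted 194, the same as the yellow straw's (182 against 184). All three straws are at the right height.

```bash
python3 -c "
from bench import ctrl
print(ctrl.close_job())"
```

```text
the job is handed in; nothing more can be done
None
```

I handed the job in at about 62 s of the 210 s limit: camera checks show all three beakers standing on the tray, each with its lid fully down and a straw in it to the beaker's floor; the hand-in returned no verdict.

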